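Tip the V-block up onto the drilling board and lay the blank in it

ROBOT

A 6-joint arm with a two-finger parallel gripper is mounted at the origin on a cart in front of the work surface, level with it; the furniture and walls round the work are solid. World frame = base frame: x ahead of the robot, y to its left, z up, the work surface at z = 0. Lengths are in mm, angles in rad, forces in N, time in s.
With the tool pointing down it reaches from about 200 to 875 mm from the base axis. Payload 3.4 kg.
Tool frame: the origin (TCP) lies on the centre line of the jaws, within the pads' length; the fingertips stand 14 mm ahead of it and the grasp point (between the pads) lies 5 mm behind it (tcp_to_tips is the z of the fingertips in the tool frame, in mm); z points along the fingers, y is the direction in which the jaws open and shut (so a half turn about z gives the same grasp; the last joint's range is limited). The gripper opens to 94 mm and grips with 3 to 60 N. Pads are 16 mm wide; open, the fingers measure 119 mm over their backs; the gripper's body (75 mm by 177 mm) begins 78 mm behind the grasp point.
Start: joints at [1.11, 0.276, 1.505, -0, 1.361, -0.121], TCP at [191.665, 542.152, 219.493] pointing down, gripper open.
Joint ranges: [-2.89, 2.89], [-0.75, 2.08], [0.22, 2.7], [-1.18, 4.32], [0.11, 2.71], [-2.7, 2.7]. Speed limits (rad/s): [2.57, 2.57, 3.14, 3.14, 3.14, 3.14].

INTERFACE

Orientations are given as a 3x3 rotation matrix whose columns are the frame's x, y, z axes.
In Python, from bench import * gives the robot as it stands. The module is installed in compiled form; this text tells all that it offers.
- The arm moves only by the tool move_arm, never from a script. Its argument "moves" is a list of rows, each a list of 7 numbers: the shift along the tool's x, y, z in units of 15 cm (1.0 is 15 cm), then the turn, a rotation vector about the tool's x, y, z in units of 45 degrees (1.0 is 45 degrees), then the opening, from 0 (shut) to 1 (fully open). A call has 1 to 12 rows; each row is the pose to reach, as a shift and turn from the pose commanded when the call began, along the tool's axes at that moment; what a row does not reach only later rows make up. A row lasts 1/10 s, in which the tool goes at most 50 mm and 8.59 degrees, less where a joint would pass 70% of its speed; a pose out of reach is approached as far as the arm can. A call with a number of a shift or a turn outside -1 to 1 is refused whole. A call with a gripper value outside its range is refused whole. The fingers move at their own pace and stop on an object; "squeeze" is the grip in N (left out, the last holds). Time passes only in rows, so rows that repeat a pose let the fingers close. It gives the time, the measured TCP pose, the force and the opening at its end, in the units of the state.
- get_obs(): the state, without advancing time (a new reading comes with each control period).
- grab_frame(name): name is "scene" or "top"; returns a dict with "img" (400x640x3 uint8, blue, green, red), "intrinsics" (3x3 intrinsics, pixels), "k1" (the pictures are not rectified: a ray, as slopes to the right and down, at radius r is drawn at 1 + k1 r^2 times it, then the intrinsics apply), "eye" and "orientation" of the camera in the world. Camera axes: x right, y down, z forward; pixel columns grow to the right and rows downward; lengths in mm; the calibration is good to about 2 mm. A picture is of the moment at which its call begins. There is no depth.
- finish_job(): hands the job in, once; it reports no verdict.
The state is a dict: "time_s": time; "joint_pos": joint angles; "joint_vel": joint speeds; "effort": joint torques, N m; "ee_pos": TCP position; "tool_rot": TCP orientation; "ft_force": force on the tool from outside, world axes, zero at the start; "torque": the same for the moment, N m; "finger_gap": finger opening in mm.
Only numpy, scipy, OpenCV 4.12 (cv2) and the standard library are available. Lean on these libraries where they do the work, as an engineer would, in place of code of your own. Each camera call takes 0.05 s, during which the arm holds its last target.

TASK

Get the V-block ready for drilling the blank: slide it up against the front edge of the drilling board and, with its foot held by that edge, tip it over onto the board so that the deep V, which now faces away from the board, comes out on top; let it down gently, do not let it topple, and push it back square against the fence. Then lay the octagonal blank lengthwise in the deep V with about as much standing out at each end, and let go of it. Leave the try square, the marking gauge and the two cups where they are.

Things in the scene. Friction and masses are not known exactly. Their poses are not given: they have to be found in the camera images.
- v_block: Red-brown wooden V-block, 96 mm square in section, 130 mm long, 0.6 to 0.9 kg, too wide for most grippers. Origin: centre of the underside it starts on. Own x: towards the board, y: along block and Vs, z: up at the start. Deep V in its -x side (facing away from the board); small V (20 mm wide, 10 deep) in its top; other sides plain. With the deep V on top, own x points straight down.
- v_bottom (a point): Mid-length point of the deep V's bottom line, fixed at (-24, 0, 48) mm in v_block. The V is 48 mm wide at the mouth, 24 deep, flanks 45 degrees either side of square, full length. Shut fingertips leaning 35 to 45 degrees, pointing forward and down, fit into it: they can push, raise the near side, and, kept in the V, hold the block back on its way down.
- block_foot (a point): Mid-length point of the V-block's far lower edge, fixed at (48, 0, 0) mm in v_block; the edge the block turns about. At the start it is 15 to 55 mm short of the board and up to 0.2 rad out of square. Held by the board's edge it slides back 10 to 20 mm as the block turns. Balance is at 55 to 60 degrees; beyond that the block topples by itself unless held back.
- drill_board: Drilling board screwed to the bench: plywood 10 mm thick, 157 deep, 220 wide, upright aluminium-faced front edge flush with its top, dark wooden fence along the back. Fixed. Origin: middle of the front edge, at bench height. x: level, from front edge (x = 0) to the fence face at x = 135 mm; y: along the edge; z: up. The front edge stops the V-block's foot.
- fence_face (a point): Middle of the foot of the fence's front face, on the board's top, at (135, 0, 10) mm in drill_board. The fence stands 45 mm above the board. When the V-block is home against it with the deep V on top, v_bottom is 48 mm in front of this face and 82 mm above the bench. The freshly tipped block lies about 35 to 55 mm short of the fence, its front hanging over the board's edge.
- blank: Octagonal turning blank of light wood, 44 mm across flats, 200 mm long, 0.22 kg, lying on a flat on the bench at the right. Origin: centre of its underside; y along its length, z up. Its upright flats reach from 13 to 31 mm above its underside.
- blank_center (a point): Centre of the blank, on its axis, 22 mm above its underside. Lying in the deep V, two flats rest on the V's flanks and the axis is 31 mm above the V's bottom line, 7 mm above the top of the block: fingers that hold only the blank's upper half clear the block.
- try_square: Try square with a wooden stock and steel blade, 122 x 186 x 16 mm, lying on the bench near the robot. Origin: centre of the underside. A bystander.
- marking_gauge: Wooden marking gauge, 68 x 200 x 67 mm, lying on the bench at the left. Origin: centre of the underside. A bystander.
- cup_tall: Turned wooden cup, reddish, 53 mm across and 60 mm high, standing right of the board. Origin: centre of the underside. A bystander.
- cup_low: Turned wooden cup with a felt floor, pale, 52 mm across and 46 mm high, standing at the right beyond the blank. Origin: centre of the underside. A bystander.

How it is judged (in metres and radians):
On the way, in this order (a step that is already met when the one before it is completed fails the run):
1. the V-block is on its way over the board's front edge: turned 30 to 60 degrees with its foot at that edge (angle between v_block's own x axis and vertical between 2.094 and 2.618 rad and x of v_bottom in the frame of drill_board between -0.075 and 0.02 m and y of v_bottom in the frame of drill_board between -0.06 and 0.06 m), for 0.02 s.
2. the V-block lies on the board with the deep V on top, the blank not yet in it (angle between v_block's own x axis and vertical above 3 rad and z of v_bottom in the frame of drill_board between 0.079 and 0.086 m and x of v_bottom in the frame of drill_board above 0.01 m and y of v_bottom in the frame of drill_board between -0.05 and 0.05 m and distance between blank_center and v_bottom above 0.06 m), for 0.2 s.
At the end, for the whole second after the job is handed in: V-block flat on the board, deep V on top, within 5 mm of the fence, square to it within 0.06 rad, within 50 mm of mid-board; blank at rest down in the V (axis 27.5 to 36 mm over its bottom line, 4 mm sideways, in line within 0.07 rad), its middle within 30 mm of the block's (angle between v_block's own x axis and vertical above 3 rad and z of v_bottom in the frame of drill_board between 0.079 and 0.086 m and x of v_bottom in the frame of drill_board between 0.01 and 0.092 m and y of v_bottom in the frame of drill_board between -0.05 and 0.05 m and x of v_bottom in the frame of drill_board above 0.082 m and angle between the y axis of v_block and the y axis of drill_board, either way round below 0.06 rad and x of blank_center in the frame of v_block between -0.06 and -0.0515 m and z of blank_center in the frame of v_block between 0.044 and 0.052 m and y of blank_center in the frame of v_block between -0.03 and 0.03 m and angle between the y axis of blank and the y axis of v_block, either way round below 0.07 rad and linear speed of each of blank, v_block below 0.02 m/s); the robot touches nothing.
It fails at once if the V-block is let drop: it turns faster than 4.5 rad/s (angular speed of v_block above 4.5 rad/s).
It fails at once if the try square is moved more than 25 mm (distance of try_square from where it was at the start of the episode above 0.025 m).
It fails at once if the marking gauge is moved more than 25 mm (distance of marking_gauge from where it was at the start of the episode above 0.025 m).
It fails at once if the taller wooden cup is moved more than 25 mm (distance of cup_tall from where it was at the start of the episode above 0.025 m).
It fails at once if the lower wooden cup is moved more than 25 mm (distance of cup_low from where it was at the start of the episode above 0.025 m).
It also fails if it takes over 70 s, if anything falls off the work surface, if the arm or the gripper's body presses on something with over 40 N, if the wrist force passes 120 N, or if a joint passes its speed limit or range.

## Working session

There is one attempt and no reset: what is moved stays moved. The work goes in short steps, Python scripts to look and compute and a tool call to move; the robot and the scene stay as the last step left them, time stands still between calls to the robot, and variables do not carry over. Pictures are saved under pics/ and viewed, and the job is handed in when it is done.

Besides the shell and the picture viewer there is one more tool, called after ">>>" as name(argument=value, ...) on one line, values as JSON. move_arm: Moves the arm, as the interface text tells. Its arguments: {"type":"object","properties":{"moves":{"type":"array"},"squeeze":{"type":"number"}},"required":["moves"]}

```bash
mkdir -p pics; ls
python3 - <<'E'
from bench import *
import cv2
o=get_obs()
print({k:(v if not hasattr(v,'tolist') else v.tolist()) for k,v in o.items()})
for n in ("scene","top"):
    f=grab_frame(n); cv2.imwrite(f"pics/{n}0.png",f["img"]); print(n,f["intrinsics"],f["k1"],f["eye"],f["orientation"])
E
```

```text
pics
{'time_s': 0.0, 'joint_pos': [1.110005943681472, 0.2765471650467424, 1.5060536439233434, -1.6562223102275107e-05, 1.3607111475800506, -0.12098197822568603], 'joint_vel': [0.001523386755551567, 0.0011709015143154926, -0.0003257303955910048, 0.0008949374131445268, 0.0006236562149790728, 0.0005003062153896063], 'effort': [-0.0014033786646905355, -40.458033084869385, -23.72256338596344, 0.07018147269263864, 0.03443082910962403, -8.65901961333293e-05], 'ee_pos': [191.42041067561817, 541.6531334975891, 218.66367817659898], 'tool_rot': [[-0.9428196267939277, 0.33330254851655533, -0.0007499896850850185], [0.3333033373506732, 0.9428183767478197, -0.0015471837349308887], [0.00019142377559363283, -0.0017086892565665477, -0.999998521867889]], 'ft_force': [0.08569000122201087, -0.42430189972185206, 0.3483183649272248], 'torque': [-0.02350143955746538, -0.0013046193382487406, 0.035458422963098625], 'finger_gap': 93.65078830958394}
scene [[437.72472215   0.         328.60089894]
 [  0.         437.72472215 201.18237163]
 [  0.           0.           1.        ]] -0.029296718505325166 [  20.11987729 -887.40416539  556.8314079 ] [[ 0.87158601 -0.21306428  0.44152172]
 [-0.49017497 -0.39370858  0.77763877]
 [ 0.00814384 -0.89420197 -0.44758967]]
top [[416.259616     0.         320.2156485 ]
 [  0.         416.259616   199.06389372]
 [  0.           0.           1.        ]] -0.057522188845345205 [ 362.66333464  -37.04954956 1315.60633388] [[ 0.01074539 -0.99635409  0.08463491]
 [-0.99990473 -0.00997308  0.00954266]
 [-0.00866379 -0.08472939 -0.99636633]]
```

View pics/scene0.png

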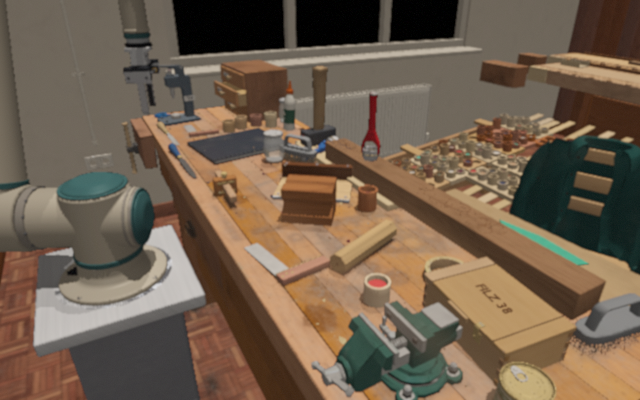

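View pics/top0.png

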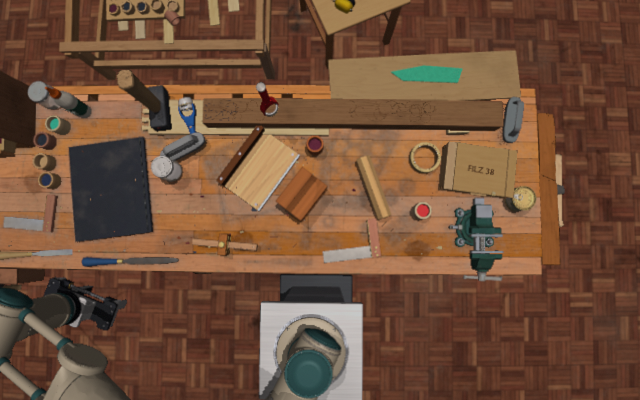

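The top view shows the board near (262,172) with the fence up-left. The V-block is at (302,193), the blank at (372,188), the cups at (315,145) and (423,211), the square at (355,250) and the gauge at (225,243). I'll zoom in for corners.

Run:
```python
import cv2
a=cv2.imread("pics/top0.png")[115:265,200:400]; cv2.imwrite("pics/topz.png",cv2.resize(a,None,fx=4,fy=4,interpolation=cv2.INTER_CUBIC))
a=cv2.imread("pics/scene0.png")[140:290,240:400]; cv2.imwrite("pics/scz.png",cv2.resize(a,None,fx=4,fy=4,interpolation=cv2.INTER_CUBIC))
```

```text
(no output)
```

View pics/topz.png

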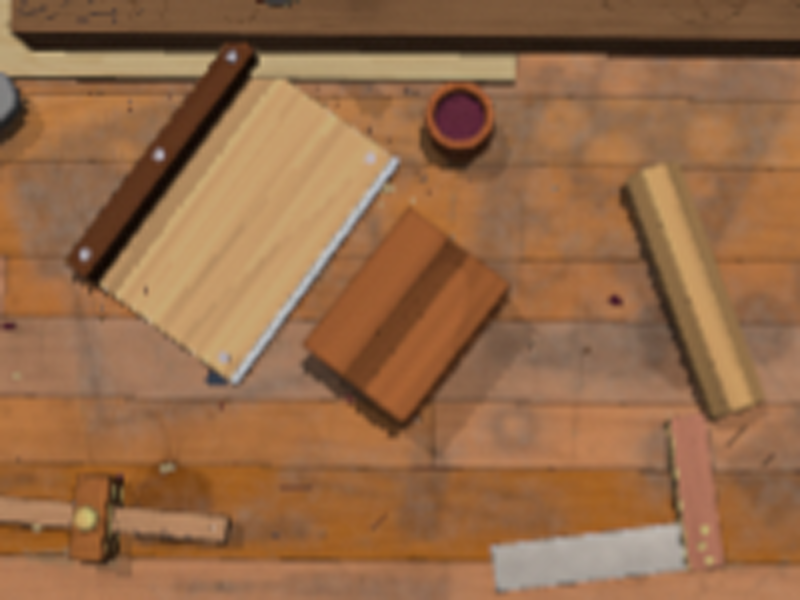

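View pics/scz.png

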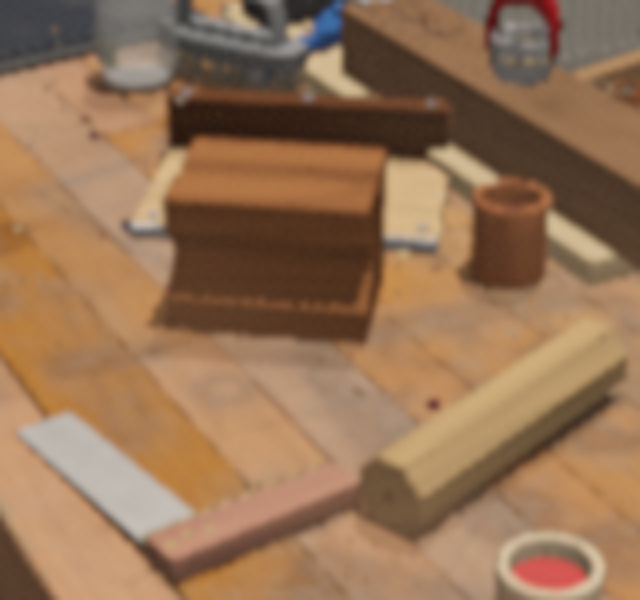

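```bash
cat > h.py <<'E'
import numpy as np, cv2
from bench import *
def ray(f,px):
    n=cv2.undistortPoints(np.array(px,float).reshape(-1,1,2),f["intrinsics"],np.array([f["k1"],0,0,0,0.])).reshape(-1,2)
    return np.c_[n,np.ones(len(n))]@np.array(f["orientation"]).T
def plane(f,px,z):
    d=ray(f,px);e=np.array(f["eye"]);return e+d*((z-e[2])/d[:,2])[:,None]
def unz(z,off,s=4): return (np.array(z,float)+.5)/s-.5+np.array(off)
def proj(f,P):
    R=np.array(f["orientation"]);c=(np.atleast_2d(P)-np.array(f["eye"]))@R
    n=c[:,:2]/c[:,2:];r2=(n**2).sum(1,keepdims=True);n=n*(1+f["k1"]*r2)
    K=f["intrinsics"];return n@K[:2,:2].T+K[:2,2]
E
python3 - <<'E'
from h import *
f=grab_frame("top"); g=grab_frame("scene"); T=(200,115); S=(240,140)
np.set_printoptions(precision=1,suppress=True)
b=plane(f,unz([(398,160),(237,382)],T),10);print("edge",b, np.linalg.norm(b[0]-b[1]), b.mean(0))
d=b[1]-b[0]; n=np.array([-d[1],d[0],0]);n=n/np.linalg.norm(n); 
print("edge dir",d[:2],"normal",n)
fe=plane(f,unz([(256,58),(89,283)],T),55);print("fence front top", fe)
B=plane(f,unz([(410,208),(508,290),(400,425),(306,342)],T),96);print("block",B,B.mean(0),[np.linalg.norm(B[i]-B[i-1]) for i in range(4)])
e1=B[3]-B[0]; e2=B[2]-B[1];print(np.arctan2(e1[1],e1[0]),np.arctan2(e2[1],e2[0]),np.arctan2(d[1],d[0]))
# blank: top flat z=44 
t=plane(f,unz([(642,172),(668,163),(760,400),(724,417)],T),44);print("blank",t,t.mean(0))
# scene view checks
s=plane(g,unz([(168,328),(364,338)],S),0);print("scene block near bottom",s)
s=plane(g,unz([(168,208),(376,215)],S),96);print("near top",s)
s=plane(g,unz([(128,230),(437,246)],S),10);print("scene edge",s)
E
```

```text
edge [[614.7  44.1  10. ]
 [436.7 168.2  10. ]] 217.08849597177246 [525.7 106.1  10. ]
edge dir [-178.1  124.2] normal [-0.6 -0.8  0. ]
fence front top [[685.3 152.5  55. ]
 [508.8 276.8  55. ]]
block [[562.2  29.3  96. ]
 [501.8 -43.9  96. ]
 [401.5  34.3  96. ]
 [461.8 104.4  96. ]] [481.8  31.   96. ] [np.float64(125.37367448521715), np.float64(94.86459227900862), np.float64(127.09834820976634), np.float64(92.50835614488624)]
2.4987323047978496 2.4793957804867053 2.53266559899912
blank [[ 600.5 -146.9   44. ]
 [ 607.8 -167.    44. ]
 [ 425.1 -237.6   44. ]
 [ 411.8 -210.    44. ]] [ 511.3 -190.4   44. ]
scene block near bottom [[404.   34.7   0. ]
 [509.3 -37.4   0. ]]
near top [[398.9  13.8  96. ]
 [506.3 -55.5  96. ]]
scene edge [[429.9 162.1  10. ]
 [609.5  36.   10. ]]
```

```bash
cat >> h.py <<'E'
from scipy.spatial.transform import Rotation as Ro
import json
np.set_printoptions(precision=3,suppress=True)
def getC(): d=json.load(open("C.json")); return np.array(d["p"]),np.array(d["R"])
def setC(p,R): json.dump({"p":list(map(float,p)),"R":np.array(R).tolist()},open("C.json","w"))
def row(p,R,C=None):
    p0,R0=C or getC()
    return np.round(np.r_[R0.T@(np.array(p)-p0)/150, (Ro.from_matrix(R0.T@R)).as_rotvec()/(np.pi/4)],3)
def apply(r,C=None):
    p0,R0=C or getC(); r=np.array(r,float)
    p,R=p0+R0@r[:3]*150, R0@Ro.from_rotvec(r[3:6]*np.pi/4).as_matrix(); return p,R
def orient(ux,lean):  # ux azimuth of forward; lean from vertical deg
    u=np.array([np.cos(ux),np.sin(ux),0]);y=np.array([np.sin(ux),-np.cos(ux),0]);a=np.radians(lean)
    z=np.sin(a)*u+np.array([0,0,-np.cos(a)]);return np.c_[np.cross(y,z),y,z]
def chk():
    o=get_obs();p,R=getC();Rm=np.array(o["tool_rot"])
    print("t",round(o["time_s"],2),"pos",np.array(o["ee_pos"]),"err",np.array(o["ee_pos"])-p,"rot err deg",np.degrees(Ro.from_matrix(R.T@Rm).as_rotvec()),"F",np.array(o["ft_force"]),"T",np.array(o["torque"]),"gap",round(o["finger_gap"],1),"J",np.array(o["joint_pos"]))
    return o
E
python3 - <<'E'
from h import *
# initial commanded pose
p=[191.665,542.152,219.493]
R=orient(0,0); o=get_obs(); az=np.arctan2(o["tool_rot"][1][0],o["tool_rot"][0][0]); print(az)
setC(p,orient(np.arctan2(.3333,-.9428),0))
f=grab_frame("top")
print("fence foot",plane(f,unz([(278,80),(103,285)],(200,115)),10))
AZ=0.959; u=np.array([np.cos(AZ),np.sin(AZ),0]); V=np.array([467.2,11.9,48])
R1=orient(AZ,48); tip=V-110*u+[0,0,120]; pre=tip-14*R1[:,2]; print("pre",pre)
C=getC(); 
print(row(pre,R1), apply([0,0,0,0,0,1],C)[1])
# go via: yaw only stages
t1=np.array([330,350,260]); 
r=np.r_[C[1].T@(t1-C[0])/150,0,0,1]; print(r)
C1=apply(r,C); 
t2=np.array([370,150,260]); r=np.r_[C1[1].T@(t2-C1[0])/150,0,0,1]; print(r); C2=apply(r,C1)
print(row(pre,orient(AZ,0),C2))
E
```

```text
2.80180656080696
fence foot [[678.913 141.204  10.   ]
 [512.545 276.785  10.   ]]
pre [398.047 -86.665 177.368]
[-2.694 -3.494  0.281 -0.975  0.741  2.191] [[-0.431  0.902  0.   ]
 [ 0.902  0.431  0.   ]
 [ 0.     0.    -1.   ]]
[-1.296 -0.9   -0.27   0.     0.     1.   ]
[-1.318 -0.334  0.     0.     0.     1.   ]
[-1.425  0.702  0.551  0.     0.     0.346]
```

>>> move_arm(moves=[[-1,-0.9,-0.3,0,0,1,0],[-1,-0.9,-0.3,0,0,1,0],[-1,-0.9,-0.3,0,0,1,0],[-1,-0.9,-0.3,0,0,1,0],[-1,-0.9,-0.3,0,0,1,0],[-1,-0.9,-0.3,0,0,1,0]], squeeze=30)

```text
time_s: 0.85
ee_pos: [289.2, 363.3, 265.3]
tool_rot: [[-0.425, 0.905, 0.001], [0.905, 0.425, 0.001], [0.0, 0.002, -1.0]]
ft_force: [-0.2, -0.1, 0.1]
finger_gap: 49.5
```

Run:
```python
from h import *
setC(*apply([-1,-0.9,-0.3,0,0,1])); chk()
print(row([370,150,260],orient(.959,0)),row([398,-86,260],orient(.959,0)))
```

```text
t 0.85 pos [289.234 363.285 265.314] err [ 1.143 -1.59   0.821] rot err deg [-0.1    0.011  0.396] F [-0.19  -0.052  0.067] T [-0.02  -0.026 -0.006] gap 49.5 J [ 0.749  0.081  1.64  -0.     1.419  0.31 ]
[-1.528 -0.125  0.03   0.     0.     1.346] [-3.028 -0.634  0.03   0.     0.     1.346]
```

>>> move_arm(moves=[[-1,-0.2,0,0,0,1,0],[-1,-0.2,0,0,0,1,0],[-1,-0.2,0,0,0,1,0],[-1,-0.2,0,0,0,1,0],[-1,-0.2,0,0,0,1,0],[-1,-0.2,0,0,0,1,0]])

```text
time_s: 1.45
ee_pos: [325.8, 215.8, 264.6]
tool_rot: [[0.338, 0.941, 0.0], [0.941, -0.338, 0.0], [0.0, 0.0, -1.0]]
ft_force: [0.1, 0.8, -0.1]
finger_gap: 1.9
```

Run:
```python
from h import *
setC(*apply([-1,-.2,0,0,0,1])); chk()
print(row([398,-86,260],orient(.959,0)),row([398,-86,200],orient(.959,47)))
```

```text
t 1.45 pos [325.833 215.806 264.584] err [ 0.164 -0.786  0.091] rot err deg [-0.013  0.023  0.309] F [ 0.073  0.781 -0.148] T [-0.062  0.109  0.057] gap 1.9 J [ 0.406 -0.035  1.762  0.     1.414  0.752]
[-1.741  1.127  0.03   0.     0.     0.346] [-1.741  1.127  0.43  -0.142  1.038  0.327]
```

>>> move_arm(moves=[[-0.9,0.6,0,0,0,0.346,0],[-0.9,0.6,0,0,0,0.346,0],[-0.9,0.6,0,0,0,0.346,0],[-0.9,0.6,0,0,0,0.346,0]])

```text
time_s: 1.85
ee_pos: [366.4, 55.2, 264.6]
tool_rot: [[0.579, 0.816, 0.001], [0.816, -0.579, -0.002], [-0.001, 0.002, -1.0]]
ft_force: [-0.4, 0.1, -0.7]
finger_gap: 0.3
```

Run:
```python
from h import *
setC(*apply([-.9,.6,0,0,0,.346])); chk()
print(row([398,-86,200],orient(.959,47)))
```

```text
t 1.85 pos [366.355  55.209 264.555] err [ 0.828 -4.106  0.062] rot err deg [-0.119 -0.081  0.31 ] F [-0.356  0.116 -0.735] T [-0.03   0.116 -0.031] gap 0.3 J [-0.036 -0.069  1.793 -0.002  1.416  0.581]
[-0.669  0.733  0.43  -0.     1.044  0.   ]
```

>>> move_arm(moves=[[-0.67,0.73,0.2,0,0,0,0],[-0.67,0.73,0.2,0,0.4,0,0],[-0.67,0.73,0.2,0,1,0,0],[-0.67,0.73,0.2,0,1,0,0],[-0.67,0.73,0.2,0,1,0,0],[-0.67,0.73,0.2,0,1,0,0],[-0.67,0.73,0.2,0,1,0,0],[-0.67,0.73,0.2,0,1,0,0],[-0.67,0.73,0.2,0,1,0,0]])

```text
time_s: 2.75
ee_pos: [397.3, -86.6, 234.1]
tool_rot: [[0.409, 0.817, 0.406], [0.578, -0.576, 0.578], [0.706, -0.002, -0.708]]
ft_force: [0.6, 0.2, 0.3]
finger_gap: 0.4
```

Run:
```python
from h import *
setC(*apply([-.67,.73,.2,0,1,0])); chk()
for n in ("top","scene"):
    f=grab_frame(n); a=f["img"]
    a=a[115:265,200:400] if n=="top" else a[100:300,150:420]
    cv2.imwrite(f"pics/{n}1.png",cv2.resize(a,None,fx=3 if n!="top" else 4,fy=3 if n!="top" else 4,interpolation=cv2.INTER_CUBIC)[:600])
```

```text
t 2.75 pos [397.292 -86.582 234.127] err [-0.187 -0.743 -0.366] rot err deg [-0.015 -0.066  0.178] F [0.592 0.195 0.259] T [-0.272  0.29  -0.053] gap 0.4 J [-1.072  0.08   2.017  0.688  1.486 -0.678]
```

View pics/top1.png

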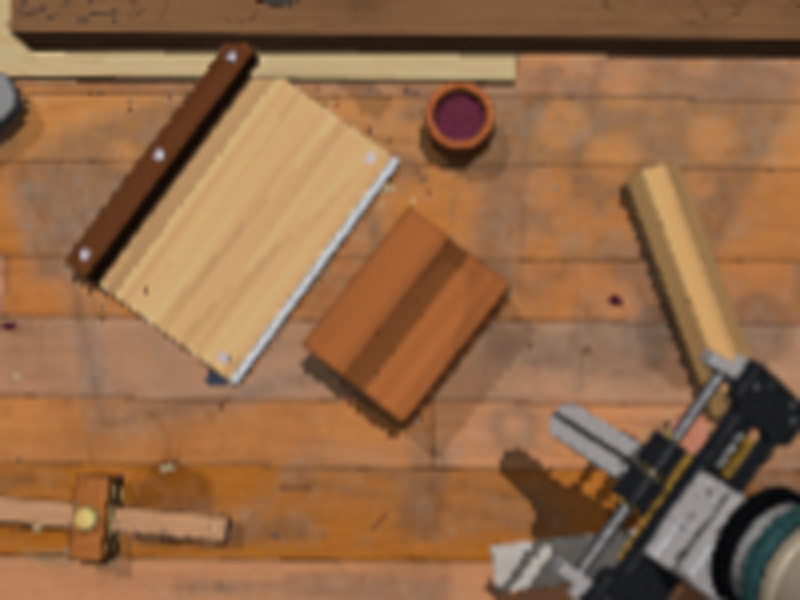

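View pics/scene1.png

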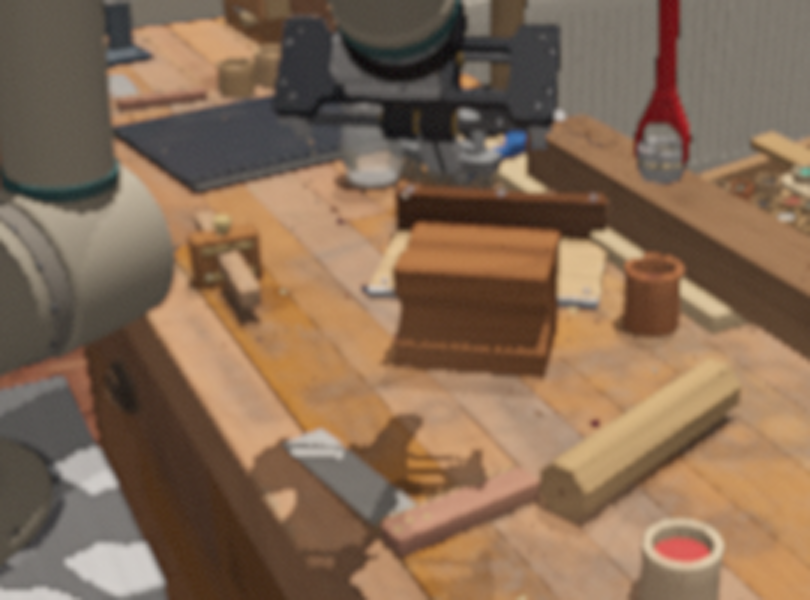

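Run:
```python
from h import *
AZ=.959;u=np.array([np.cos(AZ),np.sin(AZ),0]);V=np.array([467.2,11.9,48]);R=orient(AZ,47)
t=lambda d,z: V*[1,1,0]+d*u+[0,0,z]-14*R[:,2]
for d,z in [(-80,100),(-65,43),(-20,43)]: print(row(t(d,z),R), t(d,z))
```

```text
[-0.448  0.006  0.73  -0.     0.044  0.   ] [415.372 -61.971 109.548]
[-0.646  0.006  1.069 -0.     0.044  0.   ] [423.987 -49.692  52.548]
[-0.434  0.006  1.281 -0.     0.044  0.   ] [449.833 -12.854  52.548]
```

>>> move_arm(moves=[[-0.3,0,0.5,0,0.044,0,0],[-0.45,0,0.73,0,0.044,0,0],[-0.64,0,1,0,0.044,0,0],[-0.64,0,1,0,0.044,0,0],[-0.64,0,1,0,0.044,0,0],[-0.64,0,1,0,0.044,0,0]])

```text
time_s: 3.45
ee_pos: [420.2, -53.7, 61.4]
tool_rot: [[0.389, 0.821, 0.418], [0.561, -0.571, 0.6], [0.731, 0.001, -0.682]]
ft_force: [-0.2, -0.2, 0.9]
finger_gap: 0.7
```

Run:
```python
from h import *
setC(*apply([-.64,0,1,0,.044,0])); chk()
AZ=.959;u=np.array([np.cos(AZ),np.sin(AZ),0]);V=np.array([467.2,11.9,48]);R=orient(AZ,47)
t=lambda d,z: V*[1,1,0]+d*u+[0,0,z]-14*R[:,2]
for d,z in [(-65,43),(-20,43),(-6,43)]: print(row(t(d,z),R), t(d,z))
for n in ("top","scene"):
    f=grab_frame(n); a=f["img"]
    a=a[115:265,200:400] if n=="top" else a[140:290,240:400]
    cv2.imwrite(f"pics/{n}2.png",cv2.resize(a,None,fx=4,fy=4,interpolation=cv2.INTER_CUBIC)[:600])
    p=np.array(get_obs()["ee_pos"])+14*R[:,2]; print(n,4*(proj(f,p)-((200,115) if n=="top" else (240,140))))
```

```text
t 3.45 pos [420.203 -53.71   61.397] err [0.801 0.866 0.852] rot err deg [ 0.104 -0.005 -0.186] F [-0.236 -0.211  0.854] T [-0.276  0.348  0.05 ] gap 0.7 J [-0.998  0.387  2.278  0.88   1.071 -1.067]
[-0.009  0.006  0.069 -0.     0.     0.   ] [423.987 -49.692  52.548]
[ 0.196  0.006  0.288 -0.     0.     0.   ] [449.833 -12.854  52.548]
[ 0.26   0.006  0.356 -0.     0.     0.   ] [457.873  -1.393  52.548]
top [[508.123 393.858]]
scene [[251.509 300.165]]
```

View pics/scene2.png

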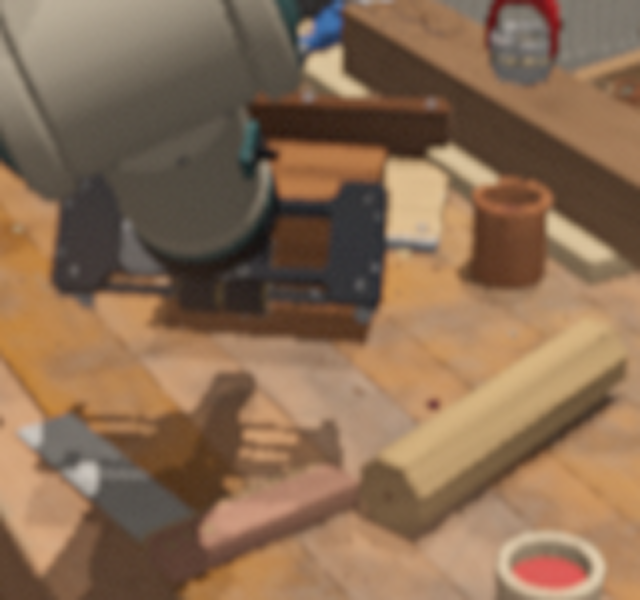

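View pics/top2.png

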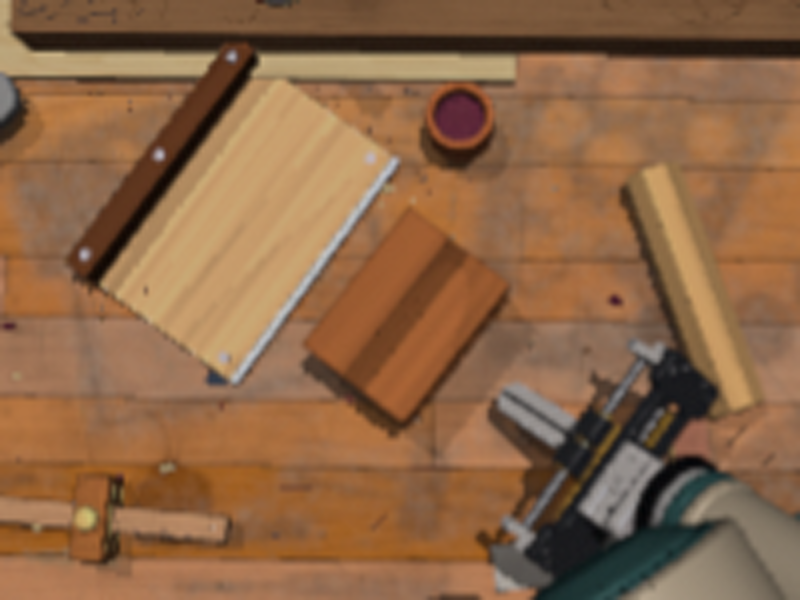

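>>> move_arm(moves=[[0,0,0.12,0,0,0,0],[0.1,0,0.19,0,0,0,0],[0.196,0.006,0.288,0,0,0,0],[0.22,0.006,0.312,0,0,0,0],[0.242,0.006,0.337,0,0,0,0],[0.264,0.006,0.361,0,0,0,0],[0.287,0.006,0.385,0,0,0,0],[0.31,0.006,0.41,0,0,0,0],[0.333,0.006,0.434,0,0,0,0],[0.333,0.006,0.434,0,0,0,0]])

```text
time_s: 4.55
ee_pos: [467.1, 12.1, 52.4]
tool_rot: [[0.392, 0.819, 0.419], [0.558, -0.574, 0.599], [0.731, -0.0, -0.682]]
ft_force: [0.1, -0.5, -3.6]
finger_gap: 0.5
```

Run:
```python
from h import *
setC(*apply([.333,.006,.434,0,0,0])); chk()
f=grab_frame("top"); a=f["img"][115:265,200:400]
cv2.imwrite(f"pics/top3.png",cv2.resize(a,None,fx=4,fy=4,interpolation=cv2.INTER_CUBIC)[:600])
```

```text
t 4.55 pos [467.131  12.141  52.393] err [ 0.1    0.362 -0.256] rot err deg [ 0.021 -0.004  0.017] F [ 0.132 -0.502 -3.647] T [-0.934  0.582 -0.167] gap 0.5 J [-0.789  0.402  2.304  1.057  0.972 -1.043]
```

View pics/top3.png

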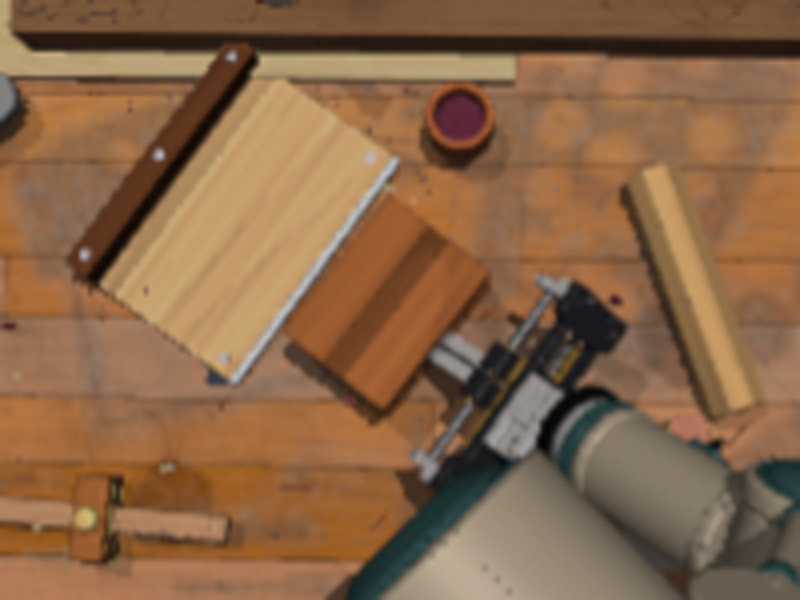

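Run:
```python
from h import *
f=grab_frame("top");AZ=.959;u=np.array([np.cos(AZ),np.sin(AZ),0])
B=plane(f,unz([(390,193),(488,271),(377,411),(287,328)],(200,115)),96);print(B,B.mean(0))
print((B-[525.7,106.1,0])@u)
p,R=getC(); print("u in tool",R.T@u/150)
```

```text
[[573.285  44.27   96.   ]
 [515.724 -28.996  96.   ]
 [411.605  51.289  96.   ]
 [472.034 118.661  96.   ]] [493.162  46.306  96.   ]
[ -23.286 -116.322 -110.399  -20.54 ]
u in tool [0.005 0.    0.005]
```

>>> move_arm(moves=[[0.023,0,0.024,0,0,0,0],[0.046,0,0.049,0,0,0,0],[0.064,0,0.068,0,0,0,0],[0.073,0,0.078,0,0,0,0],[0.082,0,0.088,0,0,0,0]])

```text
time_s: 5.15
ee_pos: [477.4, 26.9, 52.6]
tool_rot: [[0.392, 0.819, 0.419], [0.559, -0.574, 0.599], [0.731, -0.0, -0.682]]
ft_force: [-1.9, -4.0, -0.7]
finger_gap: 0.8
```

>>> move_arm(moves=[[0.009,0,0.01,0,0,0,0],[0.009,0,0.01,0,0,0,0]])

```text
time_s: 5.35
ee_pos: [479.0, 28.0, 52.5]
tool_rot: [[0.392, 0.818, 0.42], [0.559, -0.575, 0.598], [0.731, 0.001, -0.682]]
ft_force: [0.2, -1.1, -2.9]
finger_gap: 0.2
```

Run:
```python
from h import *
setC(*apply([.082,0,.088,0,0,0]));setC(*apply([.009,0,.01,0,0,0])); chk()
f=grab_frame("top"); a=f["img"][130:240,240:340]
cv2.imwrite(f"pics/top4.png",cv2.resize(a,None,fx=5,fy=5,interpolation=cv2.INTER_CUBIC)[:600])
```

```text
t 5.35 pos [478.992  28.002  52.544] err [ 0.443 -0.2   -0.056] rot err deg [-0.047 -0.012 -0.008] F [ 0.23  -1.066 -2.892] T [-0.992  0.643 -0.222] gap 0.2 J [-0.736  0.402  2.302  1.098  0.952 -1.029]
```

View pics/top4.png

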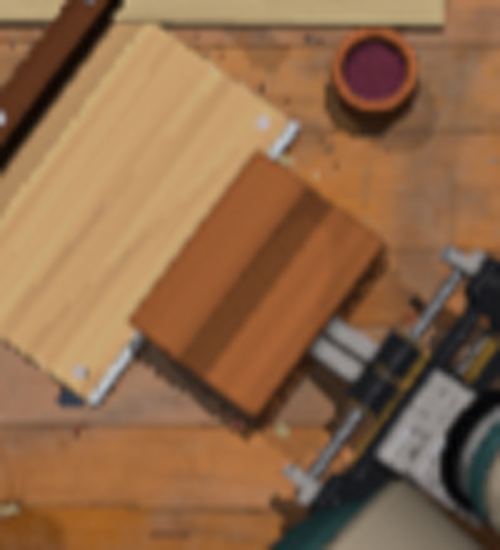

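>>> move_arm(moves=[[0.005,0,0.005,0,0,0,0],[0.009,0,0.01,0,0,0,0],[0.009,0,0.01,0,0,0,0]])

```text
time_s: 5.7
ee_pos: [480.3, 28.7, 52.3]
tool_rot: [[0.392, 0.818, 0.421], [0.56, -0.575, 0.597], [0.73, 0.002, -0.683]]
ft_force: [-1.6, -5.4, -1.2]
finger_gap: 0.6
```

>>> move_arm(moves=[[0.005,0,0.005,0,0,0,0],[0.009,0,0.01,0,0,0,0],[0.009,0,0.01,0,0,0,0]])

```text
time_s: 6.0
ee_pos: [480.5, 28.7, 51.5]
tool_rot: [[0.392, 0.819, 0.42], [0.564, -0.574, 0.594], [0.727, 0.004, -0.687]]
ft_force: [-14.0, -16.9, 6.7]
finger_gap: 0.4
```

>>> move_arm(moves=[[0.005,0,0.005,0,0,0,0],[0.009,0,0.01,0,0,0,0],[0.009,0,0.01,0,0,0,0]])

```text
time_s: 6.3
ee_pos: [480.6, 28.9, 51.2]
tool_rot: [[0.392, 0.819, 0.419], [0.567, -0.573, 0.592], [0.725, 0.006, -0.689]]
ft_force: [-30.7, -32.6, 22.0]
finger_gap: 0.6
```

```bash
cat > path.py <<'E'
from h import *
AZ=.959;u=np.array([np.cos(AZ),np.sin(AZ),0]);yb=np.array([-np.sin(AZ),np.cos(AZ),0])
def target(th,E,Y,bias=1.0,dz=0):
    """E: edge position along u, Y: lateral along yb; returns TCP pose"""
    a=np.radians(th);c,s=np.cos(a),np.sin(a);rot=lambda x,z:np.array([x*c+z*s,-x*s+z*c])
    if th<=60: v=np.array([-10*np.tan(a),0])+rot(-72,48)
    else: v=np.array([0,10])+rot(-72,28)
    phi=43+7*th/90; g=np.radians(180-2*th+phi)
    t=v+8*np.array([np.cos(g),np.sin(g)])
    R=orient(AZ,90-phi); p=(E+t[0]+bias)*u+Y*yb+[0,0,t[1]+dz]-14*R[:,2]
    return p,R
E
python3 - <<'E'
from path import *
for i in range(3): setC(*apply([.009,0,.01,0,0,0]))
o=chk(); p=np.array(o["ee_pos"]);print(p@u,p@yb)
Y=p@yb
for th in [0,2,4,6,8,10,12,14,16,18,20]:
    t=target(th,388,Y); print(th,row(*t), t[0], t[0]@u)
E
```

```text
t 6.3 pos [480.579  28.854  51.234] err [-1.446 -4.305 -1.256] rot err deg [-0.188 -0.528 -0.279] F [-30.681 -32.627  21.954] T [-2.157  2.562  0.791] gap 0.6 J [-0.726  0.399  2.301  1.1    0.941 -1.025]
299.63494663394 -376.83834377478365
0 [-0.016  0.009 -0.013 -0.     0.     0.   ] [481.311  29.897  52.092] 300.9102185643782
2 [ 0.003  0.009 -0.021 -0.    -0.003  0.   ] [481.91   30.751  55.008] 301.9533606512548
4 [ 0.022  0.009 -0.029 -0.    -0.006  0.   ] [482.574  31.698  57.885] 303.1092704456481
6 [ 0.042  0.009 -0.036 -0.    -0.01   0.   ] [483.302  32.735  60.718] 304.37634940489664
8 [ 0.062  0.009 -0.041 -0.    -0.013  0.   ] [484.092  33.862  63.503] 305.75274824407745
10 [ 0.082  0.009 -0.047 -0.    -0.017  0.   ] [484.944  35.076  66.234] 307.2363548777832
12 [ 0.102  0.009 -0.051 -0.    -0.02   0.   ] [485.857  36.376  68.907] 308.8247825558815
14 [ 0.122  0.009 -0.055 -0.    -0.024  0.   ] [486.828  37.76   71.516] 310.5153580000732
16 [ 0.143  0.009 -0.058 -0.    -0.027  0.   ] [487.855  39.226  74.058] 312.3051093162831
18 [ 0.164  0.009 -0.06  -0.    -0.031  0.   ] [488.938  40.769  76.527] 314.1907534158542
20 [ 0.184  0.009 -0.061 -0.    -0.034  0.   ] [490.074  42.388  78.918] 316.16868262386646
```

>>> move_arm(moves=[[-0.016,0.009,-0.013,0,0,0,0],[0.003,0.009,-0.021,0,-0.003,0,0],[0.022,0.009,-0.029,0,-0.006,0,0],[0.042,0.009,-0.036,0,-0.01,0,0],[0.062,0.009,-0.041,0,-0.013,0,0],[0.082,0.009,-0.047,0,-0.017,0,0],[0.102,0.009,-0.051,0,-0.02,0,0],[0.122,0.009,-0.055,0,-0.024,0,0],[0.143,0.009,-0.058,0,-0.027,0,0],[0.143,0.009,-0.058,0,-0.027,0,0]])

```text
time_s: 7.3
ee_pos: [487.5, 38.4, 74.4]
tool_rot: [[0.399, 0.819, 0.411], [0.573, -0.573, 0.585], [0.715, 0.002, -0.699]]
ft_force: [-10.1, -11.0, 6.6]
finger_gap: 0.8
```

Run:
```python
from path import *
setC(*apply([.143,.009,-.058,0,-.027,0])); chk()
for n in ("top","scene"):
    f=grab_frame(n); a=f["img"]
    a=a[130:240,240:340] if n=="top" else a[140:290,240:400]
    cv2.imwrite(f"pics/{n}5.png",cv2.resize(a,None,fx=4,fy=4,interpolation=cv2.INTER_CUBIC)[:600])
for th in [18,20,22.5,25,27.5,30,32.5,35,37.5,40]:
    t=target(th,388,-376.8); print(th,row(*t), t[0], t[0]@u)
```

```text
t 7.3 pos [487.459  38.422  74.426] err [-0.421 -0.735  0.317] rot err deg [-0.031 -0.085 -0.129] F [-10.129 -10.998   6.642] T [-1.228  1.096  0.182] gap 0.8 J [-0.684  0.34   2.267  1.059  0.958 -0.903]
18 [ 0.021 -0.001 -0.002 -0.    -0.004  0.   ] [488.907  40.791  76.527] 314.19075341585426
20 [ 0.041 -0.001 -0.004 -0.    -0.007  0.   ] [490.043  42.41   78.918] 316.16868262386646
22.5 [ 0.067 -0.001 -0.005 -0.    -0.011  0.   ] [491.534  44.536  81.791] 318.7648236844889
25 [ 0.093 -0.001 -0.004 -0.    -0.016  0.   ] [493.1    46.767  84.526] 321.4904724430356
27.5 [ 0.118 -0.001 -0.003 -0.    -0.02   0.   ] [494.734  49.096  87.116] 324.3362077650054
30 [ 0.144 -0.001 -0.    -0.    -0.024  0.   ] [496.431  51.516  89.552] 327.29161167596203
32.5 [ 0.169 -0.001  0.004 -0.    -0.029  0.   ] [498.185  54.015  91.825] 330.34518134143735
35 [ 0.193 -0.001  0.009 -0.    -0.033  0.   ] [499.988  56.585  93.93 ] 333.4842167481761
37.5 [ 0.218 -0.001  0.016 -0.    -0.037  0.   ] [501.832  59.213  95.857] 336.69467475178817
40 [ 0.241 -0.001  0.023 -0.    -0.042  0.   ] [503.708  61.887  97.601] 339.96097645651514
```

View pics/scene5.png

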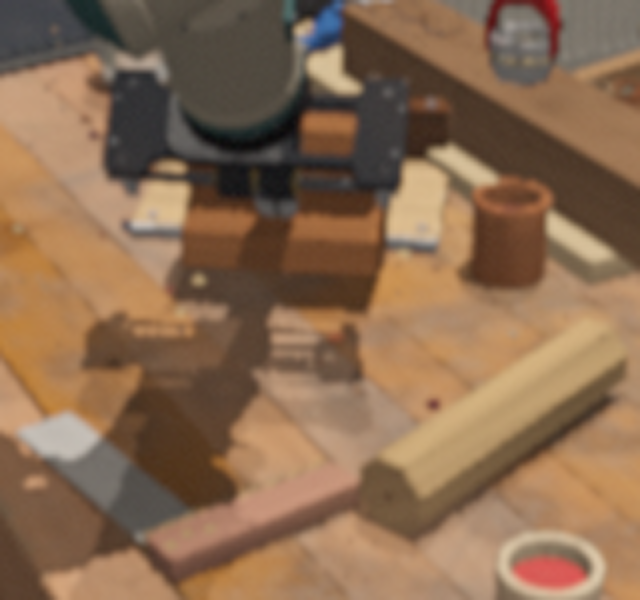

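View pics/top5.png

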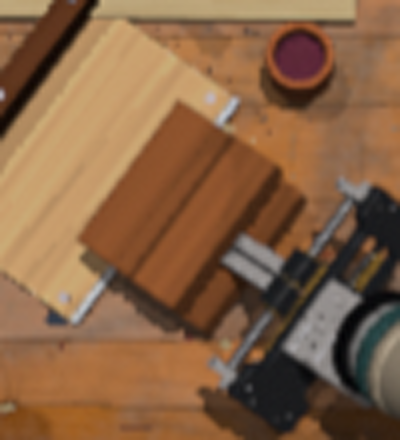

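The block is tilting with its foot on the board's edge and the fingertips seated in the V (scene 275,210). I'll keep going.

>>> move_arm(moves=[[0.021,-0.001,-0.002,0,-0.004,0,0],[0.041,-0.001,-0.004,0,-0.007,0,0],[0.067,-0.001,-0.005,0,-0.011,0,0],[0.093,-0.001,-0.004,0,-0.016,0,0],[0.118,-0.001,-0.003,0,-0.02,0,0],[0.144,-0.001,0,0,-0.024,0,0],[0.169,-0.001,0.004,0,-0.029,0,0],[0.193,-0.001,0.009,0,-0.033,0,0],[0.218,-0.001,0.016,0,-0.037,0,0],[0.241,-0.001,0.023,0,-0.042,0,0],[0.241,-0.001,0.023,0,-0.042,0,0]])

```text
time_s: 8.5
ee_pos: [504.8, 63.2, 100.8]
tool_rot: [[0.41, 0.819, 0.401], [0.587, -0.573, 0.571], [0.698, 0.001, -0.716]]
ft_force: [-6.2, -7.2, 13.6]
finger_gap: 0.6
```

Run:
```python
from path import *
setC(*apply([.241,-.001,.023,0,-.042,0])); chk()
for n in ("top","scene"):
    f=grab_frame(n); a=f["img"]
    a=a[130:240,240:340] if n=="top" else a[140:290,240:400]
    cv2.imwrite(f"pics/{n}6.png",cv2.resize(a,None,fx=4,fy=4,interpolation=cv2.INTER_CUBIC)[:600])
for th in [42,44,46,48,50,52,54,56,58,60]:
    t=target(th,388,-376.8); print(th,row(*t), t[0], t[0]@u)
```

```text
t 8.5 pos [504.79   63.173 100.784] err [1.135 1.257 3.182] rot err deg [-0.015  0.366 -0.09 ] F [-6.249 -7.235 13.608] T [ 0.182 -0.013  0.011] gap 0.6 J [-0.586  0.277  2.215  1.03   0.95  -0.736]
42 [ 0.019  0.     0.006 -0.    -0.003  0.   ] [505.225  64.05   98.86 ] 342.6026196200834
44 [ 0.037  0.     0.013 -0.    -0.007  0.   ] [506.751  66.224  99.995] 345.25906340447085
46 [ 0.054  0.     0.02  -0.    -0.01   0.   ] [508.279  68.402 101.003] 347.9194202184995
48 [ 0.071  0.     0.029 -0.    -0.014  0.   ] [509.802  70.573 101.881] 350.5715802497054
50 [ 0.087  0.     0.037 -0.    -0.017  0.   ] [511.313  72.726 102.628] 353.20195335729545
52 [ 0.102  0.     0.046 -0.    -0.02   0.   ] [512.802  74.849 103.241] 355.7951263974365
54 [ 0.117  0.     0.056 -0.    -0.024  0.   ] [514.26   76.927 103.719] 358.3334028274566
56 [ 0.13   0.     0.065 -0.    -0.027  0.   ] [515.674  78.943 104.059] 360.796175852988
58 [ 0.142  0.     0.075 -0.    -0.031  0.   ] [517.031  80.878 104.262] 363.1590620355217
60 [ 0.153  0.     0.085 -0.    -0.034  0.   ] [518.314  82.706 104.326] 365.3926833245303
```

View pics/scene6.png

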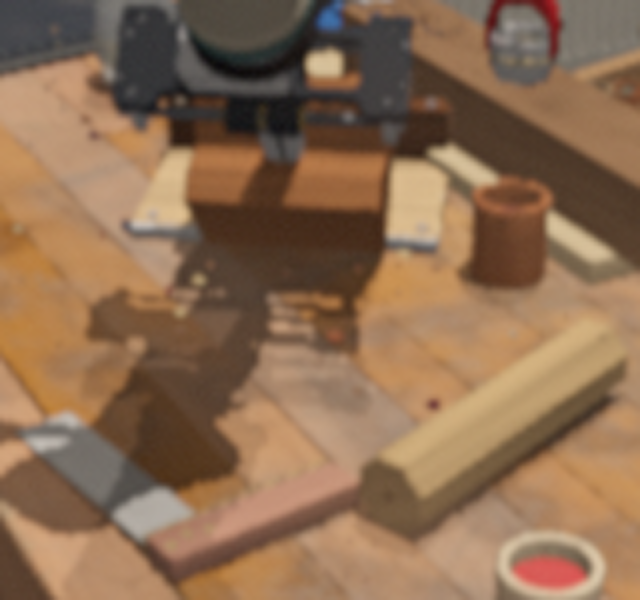

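View pics/top6.png

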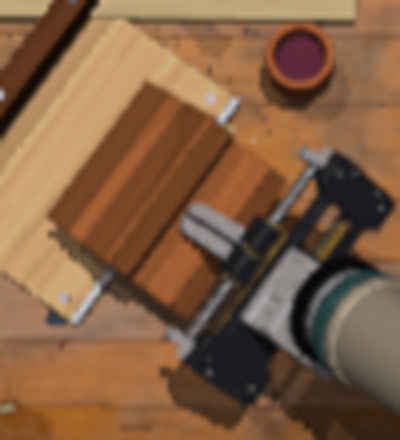

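```bash
cat >> path.py <<'E'
def target2(th,E,Y,s=11,bias=0,dz=0):
    a=np.radians(th);c,si=np.cos(a),np.sin(a);rot=lambda x,z:np.array([x*c+z*si,-x*si+z*c])
    v=np.array([0,10])+rot(-72,48-s)
    phi=43+7*th/90; g=np.radians(180-2*th+phi)
    t=v+8*np.array([np.cos(g),np.sin(g)])
    R=orient(AZ,90-phi); p=(E+t[0]+bias)*u+Y*yb+[0,0,t[1]+dz]-14*R[:,2]
    return p,R
E
python3 - <<'E'
from path import *
chk()
for th in [41,43,45,47,49,51,53,55,57,59]:
    t=target2(th,388.5,-376.8,11,dz=-1.0); print(th,row(*t), t[0], t[0]@u)
E
```

```text
t 8.6 pos [504.692  63.022 100.631] err [1.037 1.107 3.028] rot err deg [-0.013  0.363 -0.07 ] F [-5.396 -6.742 15.393] T [0.224 0.067 0.106] gap 0.5 J [-0.587  0.278  2.215  1.03   0.95  -0.736]
41 [ 0.017  0.     0.004 -0.    -0.001  0.   ] [505.026  63.766  98.944] 342.2555275725717
43 [ 0.038  0.     0.011 -0.    -0.005  0.   ] [506.747  66.219 100.398] 345.25281472222883
45 [ 0.059  0.     0.019 -0.    -0.008  0.   ] [508.504  68.723 101.737] 348.31130363065995
47 [ 0.08   0.     0.027 -0.    -0.012  0.   ] [510.293  71.273 102.956] 351.4261323679845
49 [ 0.1    0.     0.037 -0.    -0.015  0.   ] [512.111  73.865 104.054] 354.59228473180195
51 [ 0.12   0.     0.047 -0.    -0.019  0.   ] [513.956  76.494 105.029] 357.8046020051429
53 [ 0.14   0.     0.058 -0.    -0.022  0.   ] [515.825  79.157 105.877] 361.0577952484081
55 [ 0.159  0.     0.069 -0.    -0.026  0.   ] [517.713  81.85  106.597] 364.3464580832822
57 [ 0.177  0.     0.082 -0.    -0.029  0.   ] [519.619  84.566 107.187] 367.665079924514
59 [ 0.196  0.     0.095 -0.    -0.033  0.   ] [521.539  87.303 107.646] 371.0080596135364
```

>>> move_arm(moves=[[0.017,0,0.004,0,-0.001,0,0],[0.038,0,0.011,0,-0.005,0,0],[0.059,0,0.019,0,-0.008,0,0],[0.08,0,0.027,0,-0.012,0,0],[0.1,0,0.037,0,-0.015,0,0],[0.12,0,0.047,0,-0.019,0,0],[0.12,0,0.047,0,-0.019,0,0]])

```text
time_s: 9.3
ee_pos: [515.6, 78.6, 108.8]
tool_rot: [[0.416, 0.819, 0.395], [0.594, -0.574, 0.564], [0.689, 0.0, -0.725]]
ft_force: [-2.1, -2.7, 13.0]
finger_gap: 0.3
```

Run:
```python
from path import *
setC(*apply([.12,0,.047,0,-.019,0])); chk()
for n in ("top","scene"):
    f=grab_frame(n); a=f["img"]
    a=a[130:240,240:340] if n=="top" else a[140:290,240:400]
    cv2.imwrite(f"pics/{n}7.png",cv2.resize(a,None,fx=4,fy=4,interpolation=cv2.INTER_CUBIC)[:600])
for th in [53,55,57,59,61,63,65,67,69,71]:
    t=target2(th,388.5,-376.8,11,dz=-1.0); print(th,row(*t), t[0], t[0]@u)
```

```text
t 9.3 pos [515.569  78.581 108.791] err [1.659 2.041 3.794] rot err deg [ 0.008  0.498 -0.038] F [-2.099 -2.695 12.977] T [ 0.664 -0.465 -0.026] gap 0.3 J [-0.528  0.262  2.19   1.025  0.932 -0.662]
53 [ 0.02   0.     0.01  -0.    -0.003  0.   ] [515.825  79.157 105.877] 361.0577952484081
55 [ 0.039  0.     0.022 -0.    -0.007  0.   ] [517.713  81.85  106.597] 364.3464580832822
57 [ 0.058  0.     0.034 -0.    -0.01   0.   ] [519.619  84.566 107.187] 367.665079924514
59 [ 0.076  0.     0.047 -0.    -0.014  0.   ] [521.539  87.303 107.646] 371.0080596135364
61 [ 0.094  0.     0.061 -0.    -0.017  0.   ] [523.47   90.055 107.973] 374.3697194061691
63 [ 0.112  0.     0.075 -0.    -0.02   0.   ] [525.408  92.817 108.166] 377.744319265126
65 [ 0.128  0.     0.09  -0.    -0.024  0.   ] [527.351  95.586 108.225] 381.1260714067158
67 [ 0.144  0.     0.106 -0.    -0.027  0.   ] [529.294  98.355 108.15 ] 384.50915505002445
69 [ 0.16   0.     0.122 -0.    -0.031  0.   ] [531.234 101.121 107.941] 387.8877313159605
71 [ 0.175  0.     0.139 -0.    -0.034  0.   ] [533.169 103.878 107.598] 391.25595822287613
```

View pics/scene7.png

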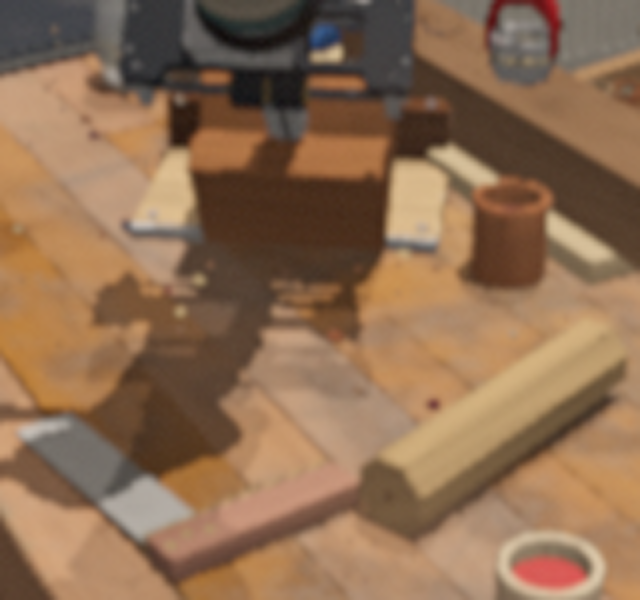

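View pics/top7.png

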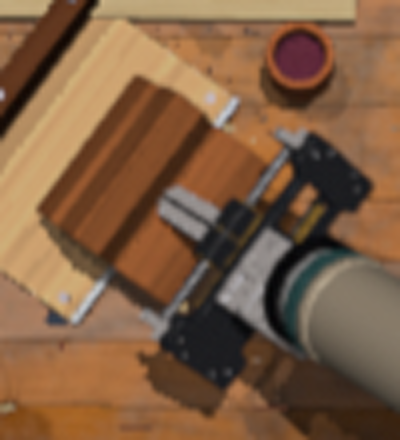

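Run:
```python
from path import *
for th in [51,53,55,57,59,61,63,65,67,69,71]:
    t=target2(th,388.5,-376.8,7,dz=-1.5); print(th,row(*t), t[0], t[0]@u)
```

```text
51 [ 0.024  0.     0.004 -0.     0.     0.   ] [515.742  79.039 107.046] 360.9131858509708
53 [ 0.044  0.     0.016 -0.    -0.003  0.   ] [517.659  81.772 107.784] 364.25233728859735
55 [ 0.063  0.     0.028 -0.    -0.007  0.   ] [519.595  84.532 108.391] 367.6230662604381
57 [ 0.082  0.     0.041 -0.    -0.01   0.   ] [521.546  87.312 108.866] 371.0197621962957
59 [ 0.1    0.     0.055 -0.    -0.014  0.   ] [523.509  90.11  109.206] 374.43672881634467
61 [ 0.118  0.     0.07  -0.    -0.017  0.   ] [525.48   92.919 109.412] 377.8681982347268
63 [ 0.135  0.     0.085 -0.    -0.02   0.   ] [527.455  95.735 109.482] 381.30834536187945
65 [ 0.151  0.     0.101 -0.    -0.024  0.   ] [529.433  98.553 109.416] 384.75130255486243
67 [ 0.167  0.     0.118 -0.    -0.027  0.   ] [531.408 101.369 109.213] 388.1911744638343
69 [ 0.182  0.     0.135 -0.    -0.031  0.   ] [533.379 104.178 108.874] 391.6220530219492
71 [ 0.197  0.     0.153 -0.    -0.034  0.   ] [535.341 106.974 108.4  ] 395.03803252527325
```

>>> move_arm(moves=[[0.024,0,0.004,0,0,0,0],[0.044,0,0.016,0,-0.003,0,0],[0.063,0,0.028,0,-0.007,0,0],[0.082,0,0.041,0,-0.01,0,0],[0.1,0,0.055,0,-0.014,0,0],[0.118,0,0.07,0,-0.017,0,0],[0.135,0,0.085,0,-0.02,0,0],[0.135,0,0.085,0,-0.02,0,0]])

```text
time_s: 10.2
ee_pos: [529.2, 98.1, 113.0]
tool_rot: [[0.423, 0.819, 0.388], [0.602, -0.574, 0.555], [0.677, -0.001, -0.736]]
ft_force: [2.3, 0.7, 7.9]
finger_gap: 0.5
```

Run:
```python
from path import *
setC(*apply([.135,0,.085,0,-.02,0])); o=chk();p=np.array(o["ee_pos"])-getC()[0]; print("u err",p@u)
for n in ("top","scene"):
    f=grab_frame(n); a=f["img"]
    a=a[130:240,240:340] if n=="top" else a[140:290,240:400]
    cv2.imwrite(f"pics/{n}8.png",cv2.resize(a,None,fx=4,fy=4,interpolation=cv2.INTER_CUBIC)[:600])
for th in [65,67,69,71,73,75,77,79,81,83,85,87,89,91]:
    t=target2(th,388.5,-376.8,7,dz=-1.5); print(th,row(*t))
```

```text
t 10.2 pos [529.211  98.114 112.958] err [1.806 2.33  3.467] rot err deg [0.033 0.497 0.009] F [2.258 0.734 7.905] T [ 0.661 -0.692 -0.129] gap 0.5 J [-0.456  0.257  2.163  1.023  0.9   -0.585]
u err 2.9449045731702888
65 [ 0.017  0.     0.016 -0.    -0.004  0.   ]
67 [ 0.033  0.     0.032 -0.    -0.007  0.   ]
69 [ 0.048  0.     0.049 -0.    -0.011  0.   ]
71 [ 0.063  0.     0.067 -0.    -0.014  0.   ]
73 [ 0.077  0.     0.085 -0.    -0.018  0.   ]
75 [ 0.09   0.     0.104 -0.    -0.021  0.   ]
77 [ 0.103  0.001  0.123 -0.    -0.025  0.   ]
79 [ 0.115  0.001  0.143 -0.    -0.028  0.   ]
81 [ 0.126  0.001  0.163 -0.    -0.032  0.   ]
83 [ 0.136  0.001  0.183 -0.    -0.035  0.   ]
85 [ 0.145  0.001  0.204 -0.    -0.038  0.   ]
87 [ 0.154  0.001  0.226 -0.    -0.042  0.   ]
89 [ 0.161  0.001  0.247 -0.    -0.045  0.   ]
91 [ 0.168  0.001  0.269 -0.    -0.049  0.   ]
```

View pics/scene8.png

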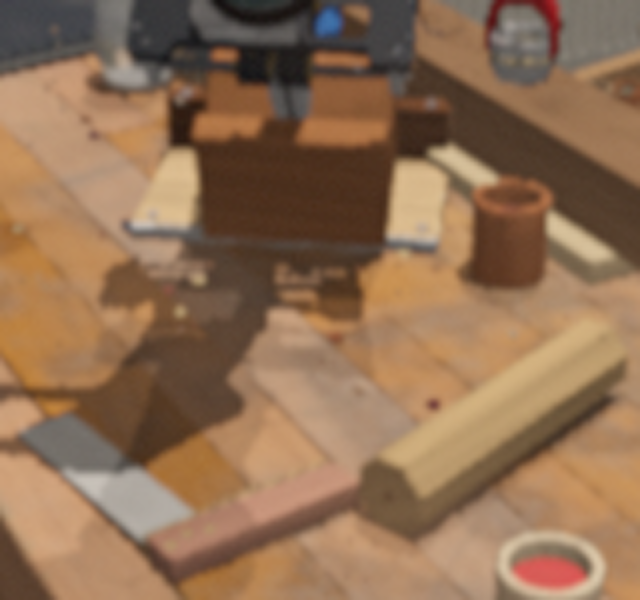

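View pics/top8.png

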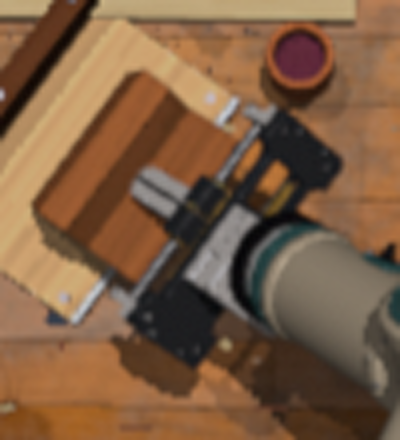

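>>> move_arm(moves=[[0.017,0,0.016,0,-0.004,0,0],[0.033,0,0.032,0,-0.007,0,0],[0.048,0,0.049,0,-0.011,0,0],[0.063,0,0.067,0,-0.014,0,0],[0.077,0,0.085,0,-0.018,0,0],[0.09,0,0.104,0,-0.021,0,0],[0.103,0,0.123,0,-0.025,0,0],[0.103,0,0.123,0,-0.025,0,0]])

```text
time_s: 11.1
ee_pos: [543.5, 118.3, 110.4]
tool_rot: [[0.43, 0.819, 0.381], [0.612, -0.574, 0.544], [0.664, -0.001, -0.748]]
ft_force: [4.4, 3.5, 8.3]
finger_gap: 0.1
```

Run:
```python
from path import *
setC(*apply([.103,0,.123,0,-.025,0])); o=chk();p=np.array(o["ee_pos"])-getC()[0]; print("u err",p@u)
for n in ("top","scene"):
    f=grab_frame(n); a=f["img"]
    a=a[130:240,240:340] if n=="top" else a[140:240,240:400]
    cv2.imwrite(f"pics/{n}9.png",cv2.resize(a,None,fx=4,fy=4,interpolation=cv2.INTER_CUBIC)[:600])
for th in [79,81,83,85,87,89,91]:
    t=target2(th,388.5,-376.8,7,dz=-1.5); print(th,row(*t))
```

```text
t 11.1 pos [543.529 118.275 110.363] err [2.441 2.978 4.196] rot err deg [0.042 0.609 0.04 ] F [4.38  3.512 8.324] T [ 1.207 -1.016 -0.192] gap 0.1 J [-0.383  0.266  2.139  1.027  0.857 -0.523]
u err 3.8392787305400313
79 [ 0.012  0.001  0.019 -0.    -0.003  0.   ]
81 [ 0.024  0.001  0.039 -0.    -0.007  0.   ]
83 [ 0.034  0.001  0.06  -0.    -0.01   0.   ]
85 [ 0.044  0.001  0.081 -0.    -0.013  0.   ]
87 [ 0.053  0.001  0.102 -0.    -0.017  0.   ]
89 [ 0.061  0.001  0.123 -0.    -0.02   0.   ]
91 [ 0.068  0.001  0.145 -0.    -0.024  0.   ]
```

View pics/scene9.png

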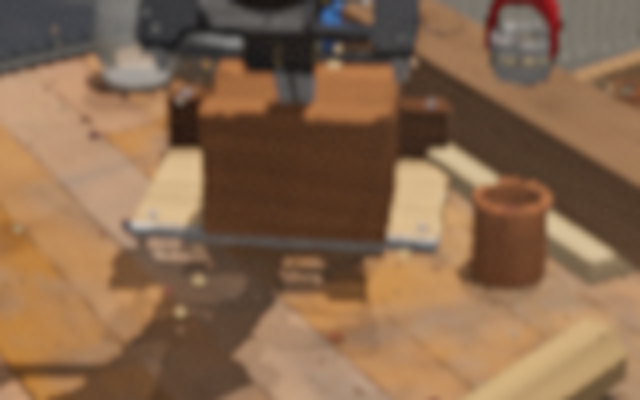

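View pics/top9.png

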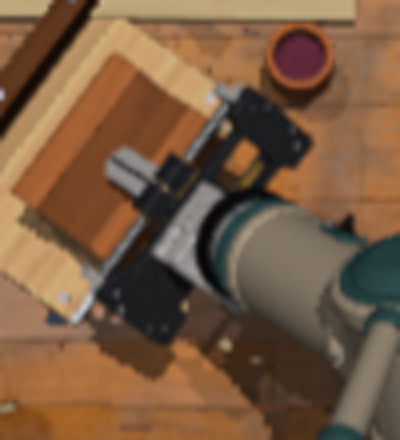

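>>> move_arm(moves=[[0.012,0,0.019,0,-0.003,0,0],[0.024,0,0.039,0,-0.007,0,0],[0.034,0,0.06,0,-0.01,0,0],[0.044,0,0.081,0,-0.013,0,0],[0.053,0,0.102,0,-0.017,0,0],[0.061,0,0.123,0,-0.02,0,0],[0.068,0,0.145,0,-0.024,0,0],[0.068,0,0.145,0,-0.024,0,0]])

```text
time_s: 12.0
ee_pos: [554.2, 135.1, 102.1]
tool_rot: [[0.434, 0.821, 0.372], [0.625, -0.572, 0.531], [0.648, 0.002, -0.761]]
ft_force: [-19.3, -14.5, 41.0]
finger_gap: 0.3
```

Run:
```python
from path import *
setC(*apply([.068,0,.145,0,-.024,0])); o=chk();p=np.array(o["ee_pos"])-getC()[0]; print("u err",p@u)
R=np.array(o["tool_rot"]);t=np.array(o["ee_pos"])+14*R[:,2];print("tip u",t@u-388.5,t[2]); print("u,z in tool",getC()[1].T@u/150,getC()[1].T@[0,0,1]/150)
for n in ("top","scene"):
    f=grab_frame(n); a=f["img"]
    a=a[130:240,240:340] if n=="top" else a[140:240,240:400]
    cv2.imwrite(f"pics/{n}10.png",cv2.resize(a,None,fx=4,fy=4,interpolation=cv2.INTER_CUBIC)[:600])
```

```text
t 12.0 pos [554.24  135.124 102.078] err [0.539 1.841 5.635] rot err deg [ 0.047  0.511 -0.195] F [-19.3   -14.519  40.959] T [1.701 0.182 0.933] gap 0.3 J [-0.322  0.283  2.123  1.03   0.811 -0.483]
u err 1.8165810959570203
tip u 49.514796340738314 91.42034824543788
u,z in tool [0.005 0.    0.004] [ 0.004  0.    -0.005]
```

View pics/scene10.png

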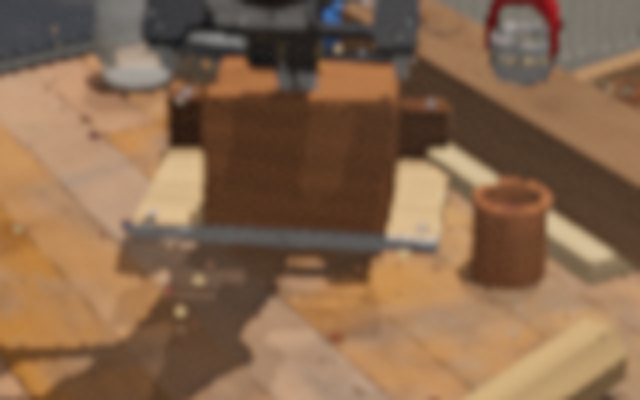

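View pics/top10.png

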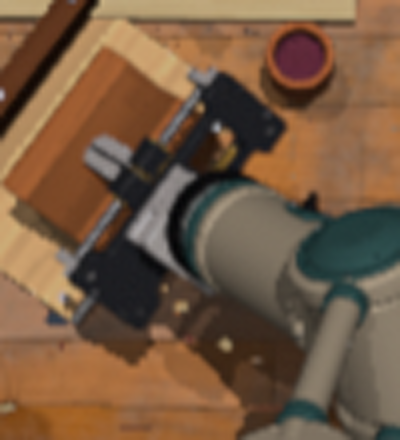

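>>> move_arm(moves=[[0.01,0,-0.02,0,0,0,0],[0,0,-0.06,0,0,0,0],[0,0,-0.2,0,0,0,0],[0,0,-0.5,0,0,0,0],[0,0,-0.8,0,0,0,0.5],[0,0,-1,0,0,0,1],[0,0,-1,0,0,0,1],[0,0,-1,0,0,0,1]])

```text
time_s: 12.9
ee_pos: [498.1, 54.4, 210.7]
tool_rot: [[0.441, 0.818, 0.368], [0.628, -0.575, 0.525], [0.641, -0.001, -0.767]]
ft_force: [0.6, -1.1, 0.4]
finger_gap: 29.2
```

Run:
```python
from path import *
setC(*apply([0,0,-1,0,0,0])); o=chk()
for n in ("top","scene"):
    f=grab_frame(n); a=f["img"]
    a=a[130:240,220:370] if n=="top" else a[140:240,240:400]
    cv2.imwrite(f"pics/{n}11.png",cv2.resize(a,None,fx=5,fy=5,interpolation=cv2.INTER_CUBIC)[:600])
p=(388.5-60)*u-376.8*yb+[0,0,200]; print(row(p,orient(AZ,0)))
```

```text
t 12.9 pos [498.08   54.369 210.697] err [-0.361 -0.11  -0.795] rot err deg [ 0.006 -0.028  0.065] F [ 0.623 -1.056  0.446] T [-0.24   0.285 -0.015] gap 29.2 J [-0.559  0.077  2.025  0.782  1.141 -0.324]
[-0.061  0.     0.049 -0.    -0.887  0.   ]
```

View pics/top11.png

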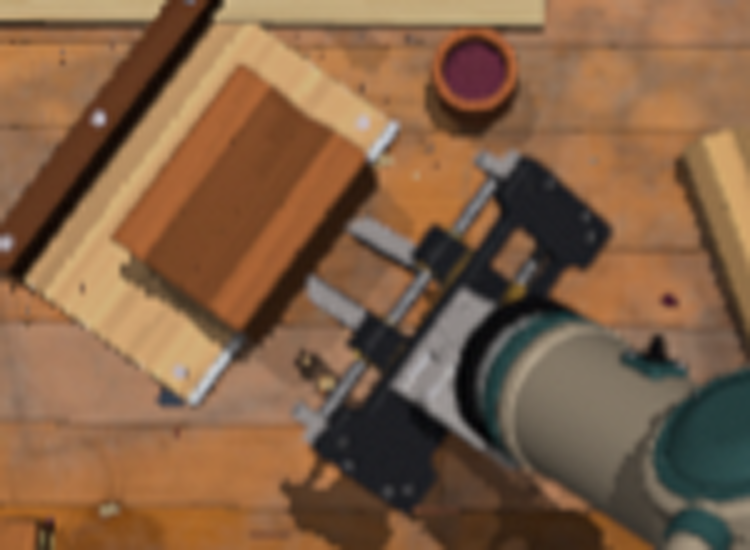

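View pics/scene11.png

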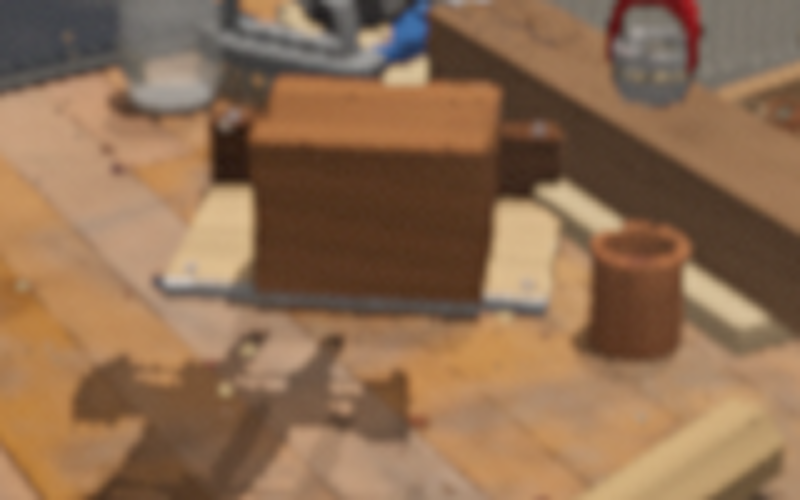

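Run:
```python
from path import *
f=grab_frame("top")
B=plane(f,unz([(240,65),(373,158),(240,332),(115,238)],(220,130),5),106)
for b in B: print(b,b@u-388.5,b@yb)
print(B.mean(0)@u-388.5,B.mean(0)@yb, "board mid y",np.array([525.7,106.1,0])@yb)
e=B[3]-B[0];e2=B[2]-B[1];print(np.arctan2(e[1],e[0]),np.arctan2(e2[1],e2[0]))
```

```text
[631.566 132.066 106.   ] 82.34415526313944 -441.1606734716963
[576.471  52.298 106.   ] -14.59785079219455 -441.87278908746424
[472.863 128.491 106.   ] -11.731599628119682 -313.29666822654497
[527.652 203.476 106.   ] 81.11994466386977 -315.08115068115313
34.28366237667376 -377.8528203667147 board mid y -369.409936416955
2.5395058506031654 2.507507767323718
```

>>> move_arm(moves=[[-0.06,0,0.05,0,-0.2,0,0.8],[-0.06,0,0.05,0,-0.4,0,0.8],[-0.06,0,0.05,0,-0.6,0,0.8],[-0.06,0,0.05,0,-0.887,0,0.8],[-0.06,0,0.05,0,-0.887,0,0.8],[-0.06,0,0.05,0,-0.887,0,0.8],[-0.06,0,0.05,0,-0.887,0,0.8]])

```text
time_s: 13.75
ee_pos: [496.4, 54.1, 198.2]
tool_rot: [[0.572, 0.821, -0.003], [0.821, -0.572, 0.002], [-0.0, -0.003, -1.0]]
ft_force: [-0.7, 0.5, -0.7]
finger_gap: 74.9
```

Run:
```python
from path import *
setC(*apply([-.06,0,.05,0,-.887,0])); o=chk()
R=orient(AZ,0)
for d,z in [(-60,52),(-40,52),(-20,52),(15,52)]:
  p=(388.5+d)*u-377.5*yb+[0,0,z]; print(d,z,row(p,R))
```

```text
t 13.75 pos [496.403  54.129 198.2  ] err [-0.838  1.361 -1.765] rot err deg [ 0.2   -0.013 -0.181] F [-0.693  0.455 -0.733] T [-0.066  0.135 -0.002] gap 74.9 J [-0.032  0.177  1.693  0.002  1.274  0.576]
-60 52 [-0.002  0.005  0.986  0.    -0.     0.   ]
-40 52 [ 0.131  0.005  0.986  0.    -0.     0.   ]
-20 52 [ 0.265  0.005  0.986  0.    -0.     0.   ]
15 52 [ 0.498  0.005  0.986  0.    -0.     0.   ]
```

>>> move_arm(moves=[[0,0,0.33,0,0,0,0.8],[0,0,0.66,0,0,0,0.8],[0,0,0.986,0,0,0,0.8],[0.13,0,0.986,0,0,0,0.8],[0.2,0,0.986,0,0,0,0.8],[0.24,0,0.986,0,0,0,0.8],[0.28,0,0.986,0,0,0,0.8],[0.32,0,0.986,0,0,0,0.8],[0.36,0,0.986,0,0,0,0.8],[0.4,0,0.986,0,0,0,0.8],[0.44,0,0.986,0,0,0,0.8],[0.44,0,0.986,0,0,0,0.8]])

```text
time_s: 14.95
ee_pos: [534.8, 106.2, 52.9]
tool_rot: [[0.574, 0.819, 0.0], [0.819, -0.574, -0.001], [-0.001, 0.001, -1.0]]
ft_force: [-3.1, -2.6, 3.3]
finger_gap: 75.3
```

Run:
```python
from path import *
setC(*apply([.44,0,.986,0,0,0])); o=chk(); print(np.array(o["ee_pos"])@u-388.5)
for n in ("top","scene"):
    f=grab_frame(n); a=f["img"]
    a=a[130:240,220:370] if n=="top" else a[140:240,240:400]
    cv2.imwrite(f"pics/{n}12.png",cv2.resize(a,None,fx=5,fy=5,interpolation=cv2.INTER_CUBIC)[:600])
```

```text
t 14.95 pos [534.789 106.214  52.928] err [-0.345 -0.592  0.863] rot err deg [-0.036 -0.046 -0.038] F [-3.119 -2.563  3.278] T [-0.351  0.301 -0.016] gap 75.3 J [ 0.069  0.378  1.81  -0.001  0.954  0.681]
5.598474718018224
```

View pics/top12.png

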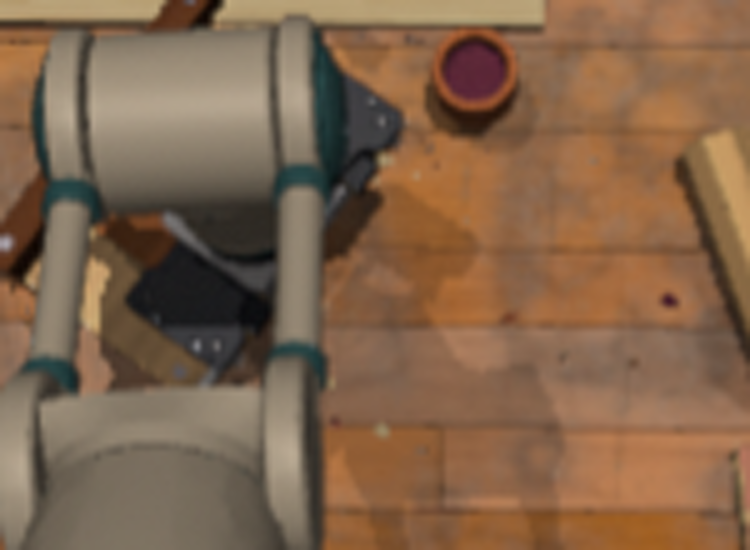

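View pics/scene12.png

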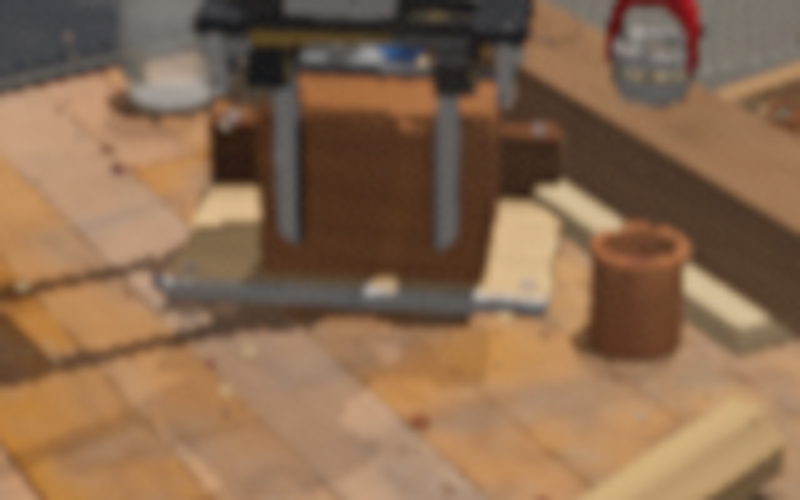

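>>> move_arm(moves=[[0.035,0,0,0,0,0,0.8],[0.07,0,0,0,0,0,0.8],[0.1,0,0,0,0,0,0.8],[0.12,0,0,0,0,0,0.8],[0.135,0,0,0,0,0,0.8],[0.15,0,0,0,0,0,0.8]])

```text
time_s: 15.65
ee_pos: [546.6, 123.3, 52.9]
tool_rot: [[0.573, 0.819, -0.002], [0.819, -0.573, -0.003], [-0.004, 0.0, -1.0]]
ft_force: [-4.9, -6.8, 5.8]
finger_gap: 75.2
```

>>> move_arm(moves=[[0.01,0,0,0,0,0,0.8],[0.02,0,0,0,0,0,0.8],[0.02,0,0,0,0,0,0.8]])

```text
time_s: 15.95
ee_pos: [548.0, 125.3, 52.9]
tool_rot: [[0.574, 0.819, -0.003], [0.819, -0.574, -0.004], [-0.005, -0.0, -1.0]]
ft_force: [-5.9, -9.4, 8.0]
finger_gap: 75.2
```

>>> move_arm(moves=[[0.01,0,0,0,0,0,0.8],[0.02,0,0,0,0,0,0.8],[0.02,0,0,0,0,0,0.8]])

```text
time_s: 16.25
ee_pos: [547.7, 125.3, 53.0]
tool_rot: [[0.574, 0.819, -0.007], [0.819, -0.574, -0.008], [-0.01, -0.001, -1.0]]
ft_force: [-9.8, -15.0, 10.8]
finger_gap: 75.1
```

>>> move_arm(moves=[[0.01,0,0,0,0,0,0.8],[0.02,0,0,0,0,0,0.8],[0.02,0,0,0,0,0,0.8]])

```text
time_s: 16.55
ee_pos: [547.6, 125.2, 53.0]
tool_rot: [[0.573, 0.819, -0.01], [0.819, -0.574, -0.012], [-0.016, -0.001, -1.0]]
ft_force: [-14.2, -21.6, 15.1]
finger_gap: 75.4
```

>>> move_arm(moves=[[0.02,0,0,0,0,0,0.8],[0.02,0,0,0,0,0,0.8]])

```text
time_s: 16.75
ee_pos: [547.4, 125.0, 53.1]
tool_rot: [[0.573, 0.82, -0.014], [0.819, -0.573, -0.017], [-0.022, -0.002, -1.0]]
ft_force: [-17.6, -30.0, 19.3]
finger_gap: 75.1
```

Run:
```python
from path import *
for r in (.15,.02,.02,.02,.02): setC(*apply([r,0,0,0,0,0]))
o=chk(); print(np.array(o["ee_pos"])@u-388.5)
```

```text
t 16.75 pos [547.401 125.046  53.094] err [ -7.541 -10.007   1.029] rot err deg [ 0.111 -1.278 -0.077] F [-17.643 -29.96   19.295] T [-4.682  1.645 -1.157] gap 75.1 J [ 0.111  0.406  1.759 -0.018  0.993  0.732]
28.258307879535664
```

>>> move_arm(moves=[[-0.08,0,0,0,0,0,0.8],[-0.2,0,0,0,0,0,0.8],[-0.4,0,0,0,0,0,0.8],[-0.5,0,-0.3,0,0,0,0.8],[-0.7,0,-0.7,0,0,0,0.8],[-1,0,-1,0,0,0,0.8],[-1,0,-1,0,0,0,0.8],[-1,0,-1,0,0,0,0.8]])

```text
time_s: 17.55
ee_pos: [470.1, 10.8, 205.7]
tool_rot: [[0.576, 0.817, 0.009], [0.817, -0.576, -0.001], [0.005, 0.008, -1.0]]
ft_force: [1.0, 0.3, 0.3]
finger_gap: 75.1
```

Run:
```python
from path import *
setC(*apply([-1,0,-1,0,0,0]));chk()
for n in ("top","scene"):
    f=grab_frame(n); a=f["img"]
    a=a[130:240,220:370] if n=="top" else a[140:240,240:400]
    cv2.imwrite(f"pics/{n}13.png",cv2.resize(a,None,fx=5,fy=5,interpolation=cv2.INTER_CUBIC)[:600])
```

```text
t 17.55 pos [470.121  10.838 205.678] err [ 1.301 -1.402  3.613] rot err deg [-0.43  0.26  0.13] F [1.009 0.306 0.295] T [-0.044  0.061 -0.004] gap 75.1 J [-0.125  0.121  1.743  0.001  1.268  0.488]
```

View pics/top13.png

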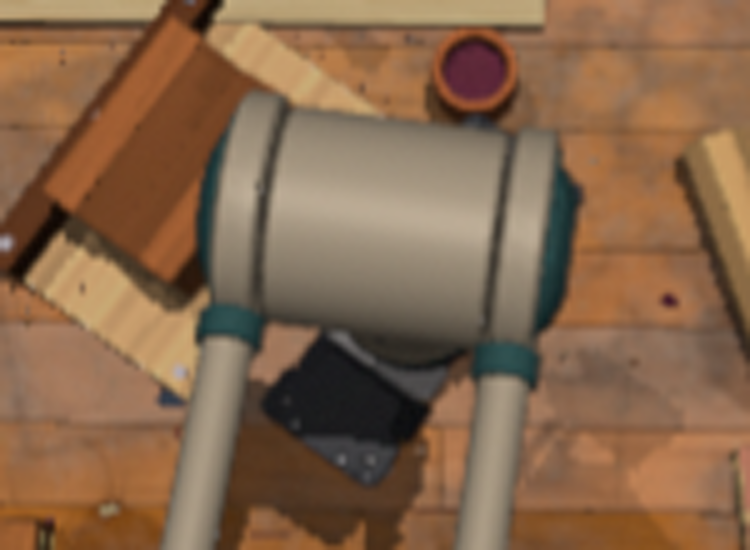

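View pics/scene13.png

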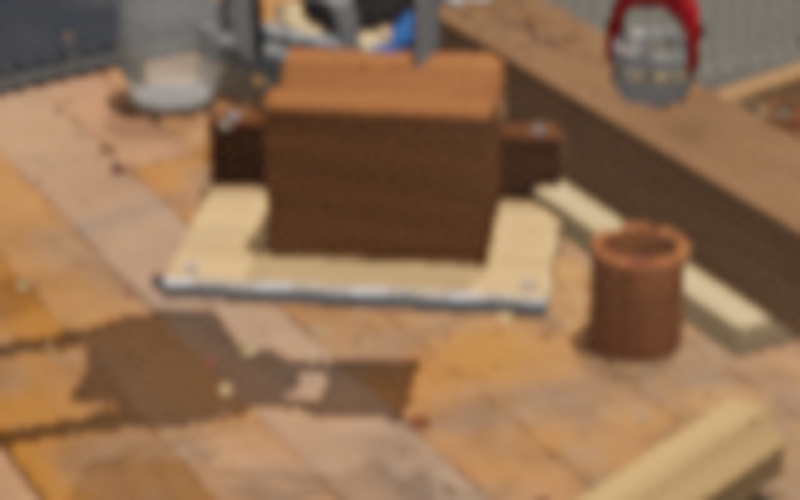

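Run:
```python
import cv2
a=cv2.imread("pics/top0.png")[150:225,345:400]; cv2.imwrite("pics/bz.png",cv2.resize(a,None,fx=8,fy=8,interpolation=cv2.INTER_CUBIC))
a=cv2.imread("pics/scene0.png")[210:280,320:410]; cv2.imwrite("pics/bs.png",cv2.resize(a,None,fx=8,fy=8,interpolation=cv2.INTER_CUBIC))
```

```text
(no output)
```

View pics/bz.png

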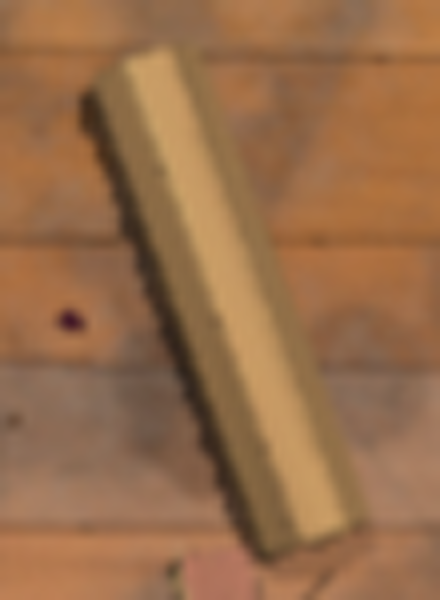

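View pics/bs.png

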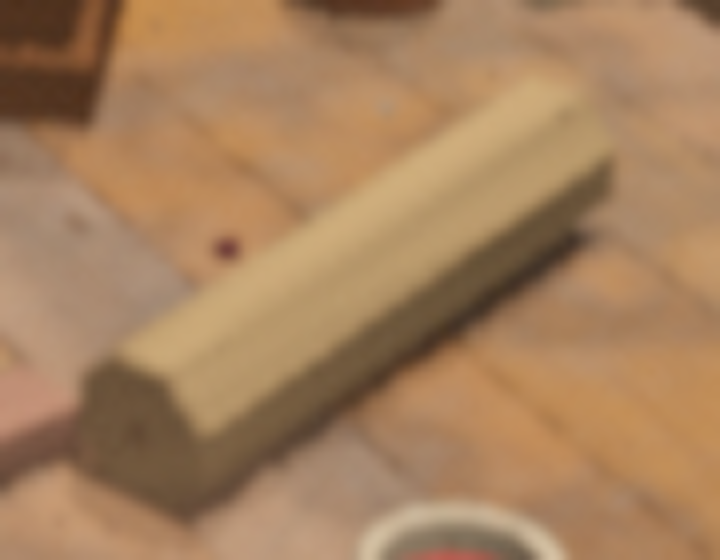

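Run:
```python
from path import *
f=grab_frame("top")
B=plane(f,unz([(126,62),(175,45),(353,525),(302,545)],(345,150),8),44);print(B,B.mean(0))
a=(B[0]+B[1])/2;b=(B[2]+B[3])/2;d=a-b;print(np.linalg.norm(d),np.arctan2(d[1],d[0]),np.linalg.norm(B[0]-B[1]),np.linalg.norm(B[2]-B[3]))
# img mask centre of bright flat
hsv=cv2.cvtColor(cv2.imread("pics/top0.png")[150:225,345:400],cv2.COLOR_BGR2HSV); m=((hsv[...,2]>175)&(hsv[...,1]<150)&(hsv[...,0]<25)).astype(np.uint8)
c,_=cv2.findContours(m,0,1)[-2:]; c=max(c,key=cv2.contourArea);r=cv2.minAreaRect(c);print(r); bx=plane(f,cv2.boxPoints(r)+[345,150],44);print(bx,bx.mean(0))
```

```text
[[ 601.525 -147.505   44.   ]
 [ 608.386 -166.457   44.   ]
 [ 423.315 -234.689   44.   ]
 [ 415.486 -215.167   44.   ]] [ 512.178 -190.955   44.   ]
197.6043057430391 0.35101879473904674 20.156309558483255 21.03331311088766
((29.061643600463867, 36.16438674926758), (63.08518600463867, 5.61797571182251), 69.44395446777344)
[[ 600.573 -147.641   44.   ]
 [ 606.928 -163.915   44.   ]
 [ 424.741 -231.875   44.   ]
 [ 418.555 -215.765   44.   ]] [ 512.699 -189.799   44.   ]
```

Run:
```python
from path import *
R=orient(.352,0)
print(row([490,-90,200],R),row([512.4,-190.4,200],R))
```

```text
[-0.477  0.507  0.014 -0.    -0.     0.773] [-0.939  1.014  0.014 -0.    -0.     0.773]
```

>>> move_arm(moves=[[-0.94,1,0,0,0,0.773,0.75],[-0.94,1,0,0,0,0.773,0.75],[-0.94,1,0,0,0,0.773,0.75],[-0.94,1,0,0,0,0.773,0.75],[-0.94,1,0,0,0,0.773,0.75],[-0.94,1,0,0,0,0.773,0.75],[-0.94,1,0,0,0,0.773,0.75],[-0.94,1,0,0,0,0.773,0.75]])

```text
time_s: 18.5
ee_pos: [510.4, -187.3, 201.4]
tool_rot: [[0.938, 0.347, -0.001], [0.347, -0.938, 0.002], [-0.001, -0.002, -1.0]]
ft_force: [-0.2, -0.5, 0.5]
finger_gap: 70.2
```

Run:
```python
from path import *
setC(*apply([-.94,1,0,0,0,.773]));o=chk()
R=orient(.352,0)
print(row([512.4,-190.4,80],R),row([512.4,-190.4,34.5],R,apply([0,0,.8,0,0,0])))
for n in ("top","scene"):
    f=grab_frame(n); a=f["img"]
    a=a[120:250,240:400] if n=="top" else a[140:280,240:400]
    cv2.imwrite(f"pics/{n}14.png",cv2.resize(a,None,fx=4,fy=4,interpolation=cv2.INTER_CUBIC)[:600])
```

```text
t 18.5 pos [ 510.367 -187.283  201.379] err [-0.313  2.043 -0.686] rot err deg [ 0.105 -0.035 -0.148] F [-0.179 -0.473  0.474] T [-0.062  0.16   0.043] gap 70.2 J [-0.48   0.241  1.6    0.001  1.302  0.736]
[ 0.008  0.011  0.814 -0.    -0.     0.   ] [ 0.008  0.011  0.317 -0.    -0.     0.   ]
```

View pics/scene14.png

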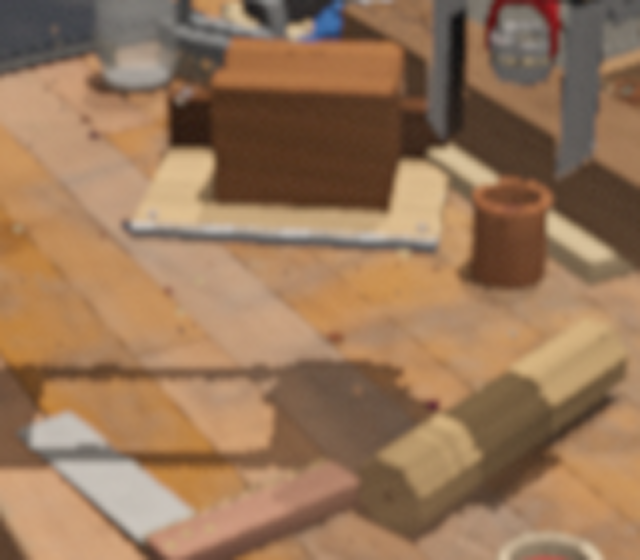

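View pics/top14.png

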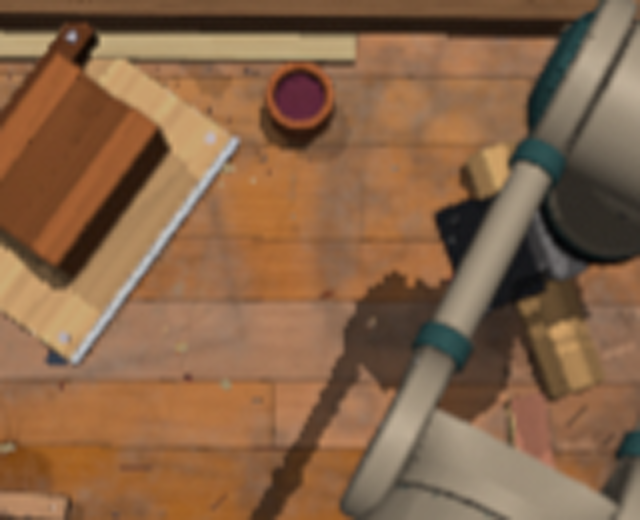

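Now measure the block with a clean full frame, using the pictures just taken, and descend onto the blank.

>>> move_arm(moves=[[0.008,0.011,0.3,0,0,0,0.75],[0.008,0.011,0.6,0,0,0,0.75],[0.008,0.011,0.85,0,0,0,0.75],[0.008,0.011,0.95,0,0,0,0.75],[0.008,0.011,0.95,0,0,0,0.75]])

```text
time_s: 19.1
ee_pos: [510.5, -188.5, 57.3]
tool_rot: [[0.938, 0.346, -0.005], [0.346, -0.938, 0.003], [-0.004, -0.004, -1.0]]
ft_force: [-0.3, -0.8, 0.7]
finger_gap: 70.3
```

Run:
```python
from path import *
setC(*apply([.008,.011,.95,0,0,0]));o=chk()
R=orient(.352,0)
print(row([512.4,-190.4,34.5],R))
for n in ("top","scene"):
    f=grab_frame(n); a=f["img"]
    a=a[110:210,220:320] if n=="top" else a[160:280,300:420]
    cv2.imwrite(f"pics/{n}15.png",cv2.resize(a,None,fx=5,fy=5,interpolation=cv2.INTER_CUBIC)[:600])
```

```text
t 19.1 pos [ 510.478 -188.494   57.327] err [-1.898  1.967 -2.237] rot err deg [ 0.243 -0.203 -0.084] F [-0.333 -0.782  0.732] T [-0.011  0.102  0.   ] gap 70.3 J [-0.482  0.374  1.803  0.     0.971  0.735]
[ 0.    -0.     0.167 -0.    -0.     0.   ]
```

View pics/scene15.png

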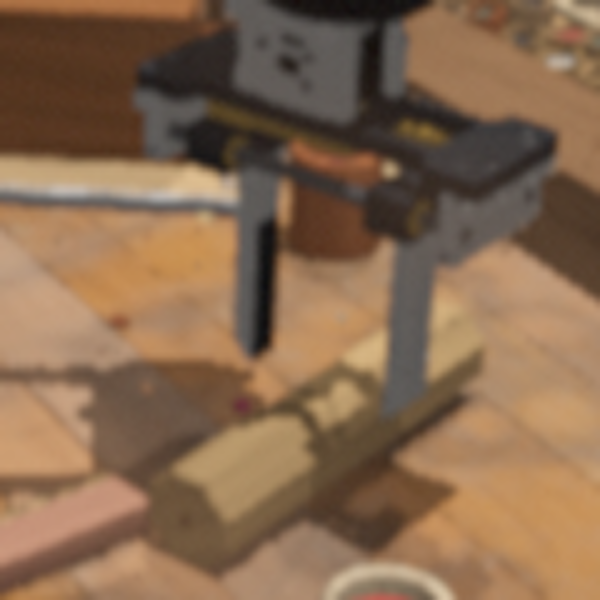

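View pics/top15.png

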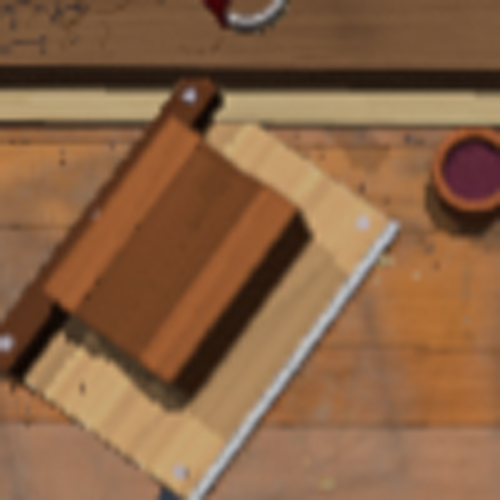

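>>> move_arm(moves=[[0.007,0.007,0.08,0,0,0,0.75],[0.007,0.007,0.155,0,0,0,0.75],[0.007,0.007,0.155,0,0,0,0.75]])

```text
time_s: 19.5
ee_pos: [512.8, -190.6, 35.1]
tool_rot: [[0.939, 0.345, -0.002], [0.345, -0.939, 0.001], [-0.001, -0.002, -1.0]]
ft_force: [-0.1, 0.3, 0.7]
finger_gap: 70.4
```

Run:
```python
from path import *
setC(*apply([.007,.007,.155,0,0,0]));o=chk()
f=grab_frame("top")
# block now, z=106, 5x off (220,110)
B=plane(f,unz([(175,117),(298,207),(168,383),(46,288)],(220,110),5),106)
for b in B: print(b,b@u-388.5,b@yb)
print(B.mean(0),B.mean(0)@u-388.5,B.mean(0)@yb)
e=B[3]-B[0];e2=B[2]-B[1];print(np.arctan2(e[1],e[0]),np.arctan2(e2[1],e2[0]))
E=plane(f,unz([(398,225),(195,497)],(220,110),5),10);print("edge",E@u,np.arctan2(*(E[1]-E[0])[1::-1]),E@yb)
```

```text
t 19.5 pos [ 512.826 -190.571   35.133] err [-0.897  0.514 -1.182] rot err deg [ 0.1   -0.085 -0.005] F [-0.108  0.31   0.746] T [-0.032  0.189 -0.035] gap 70.4 J [-0.483  0.403  1.824  0.     0.917  0.735]
[660.317 171.477 106.   ] 131.11945630998957 -442.0615653141102
[606.585  97.139 106.   ] 39.40518544465175 -440.77010452037695
[501.306 171.487 106.   ] 39.80183109003724 -311.8864825221083
[557.062 245.274 106.   ] 132.22848464120307 -315.1504487028576
[581.318 171.344 106.   ] 85.63873937147036 -377.4671502648632
2.521057926784328 2.5267187876398665
edge [388.998 391.332] 2.5189360032253534 [-478.14  -263.199]
```

>>> move_arm(moves=[[0,0,0,0,0,0,0.45],[0,0,0,0,0,0,0.35],[0,0,0,0,0,0,0.3],[0,0,0,0,0,0,0.3],[0,0,0,0,0,0,0.3]], squeeze=30)

```text
time_s: 20.05
ee_pos: [513.7, -190.8, 36.5]
tool_rot: [[0.939, 0.345, 0.0], [0.345, -0.939, 0.001], [0.0, -0.001, -1.0]]
ft_force: [-0.7, 1.5, 2.9]
finger_gap: 43.5
```

>>> move_arm(moves=[[0,0,-0.1,0,0,0,0.3],[0,0,-0.3,0,0,0,0.3],[0,0,-0.6,0,0,0,0.3],[0,0,-0.9,0,0,0,0.3],[0,0,-1,0,0,0,0.3],[0,0,-1,0,0,0,0.3]])

```text
time_s: 20.65
ee_pos: [515.3, -192.0, 189.0]
tool_rot: [[0.939, 0.345, 0.006], [0.345, -0.939, -0.003], [0.004, 0.005, -1.0]]
ft_force: [0.6, 0.2, -2.3]
finger_gap: 43.5
```

Run:
```python
from path import *
setC(*apply([0,0,-1,0,0,0]));o=chk()
f=grab_frame("scene"); a=f["img"][120:260,300:420]
cv2.imwrite(f"pics/s16.png",cv2.resize(a,None,fx=4,fy=4,interpolation=cv2.INTER_CUBIC)[:600])
T=474.8*u-377.5*yb; print(T)
Rp=orient(2.527-np.pi,0); print(Rp)
print(row(T+[0,0,210],Rp))
```

```text
t 20.65 pos [ 515.291 -192.002  188.983] err [ 1.568 -0.917  2.668] rot err deg [-0.275  0.236 -0.006] F [ 0.576  0.166 -2.297] T [-0.018  0.151 -0.02 ] gap 43.5 J [-0.483  0.254  1.614 -0.     1.267  0.736]
[581.724 171.867   0.   ]
[[ 0.817 -0.577  0.   ]
 [-0.577 -0.817  0.   ]
 [ 0.     0.    -1.   ]]
[ 1.26  -2.115 -0.158 -0.    -0.     1.231]
```

View pics/s16.png

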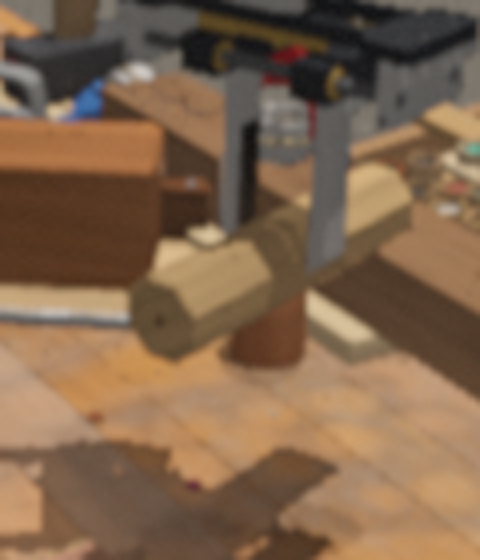

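>>> move_arm(moves=[[0.63,-1,-0.2,0,0,0.6,0.3],[0.63,-1,-0.2,0,0,0.6,0.3],[0.63,-1,-0.2,0,0,0.6,0.3],[0.63,-1,-0.2,0,0,0.6,0.3],[0.63,-1,-0.2,0,0,0.6,0.3]])

```text
time_s: 21.2
ee_pos: [550.6, -12.7, 214.6]
tool_rot: [[0.993, -0.114, -0.002], [-0.114, -0.993, 0.004], [-0.002, -0.003, -1.0]]
ft_force: [-0.8, -0.5, -1.7]
finger_gap: 43.8
```

Run:
```python
from path import *
setC(*apply([.63,-1,-.2,0,0,.6]));o=chk()
T=474.8*u-377.5*yb
Rp=orient(2.527-np.pi,0)
print(row(T+[0,0,215],Rp))
```

```text
t 21.2 pos [550.555 -12.654 214.619] err [-0.135  5.041 -1.695] rot err deg [ 0.189 -0.144 -0.269] F [-0.767 -0.537 -1.717] T [-0.013  0.123  0.009] gap 43.8 J [-0.152  0.243  1.563  0.003  1.338  1.533]
[ 0.055 -1.279  0.009 -0.    -0.     0.631]
```

>>> move_arm(moves=[[0.05,-1,0,0,0,0.631,0.3],[0.05,-1,0,0,0,0.631,0.3],[0.05,-1,0,0,0,0.631,0.3],[0.05,-1,0,0,0,0.631,0.3],[0.05,-1,0,0,0,0.631,0.3]])

```text
time_s: 21.7
ee_pos: [574.9, 131.5, 213.5]
tool_rot: [[0.819, -0.574, -0.005], [-0.574, -0.819, -0.001], [-0.003, 0.003, -1.0]]
ft_force: [-0.2, -0.7, -2.5]
finger_gap: 43.5
```

Run:
```python
from path import *
setC(*apply([.05,-1,0,0,0,.631]));o=chk()
T=474.8*u-377.5*yb
Rp=orient(2.527-np.pi,0)
print(row(T+[0,0,215],Rp),row(T+[0,0,150],Rp),row(T+[0,0,135],Rp))
```

```text
t 21.7 pos [574.924 131.548 213.518] err [-1.037  1.198 -2.797] rot err deg [-0.177 -0.197 -0.199] F [-0.163 -0.663 -2.504] T [0.02  0.141 0.041] gap 43.5 J [ 0.107  0.304  1.479 -0.     1.363  2.289]
[-0.128 -0.248  0.009 -0.    -0.    -0.   ] [-0.128 -0.248  0.442 -0.    -0.    -0.   ] [-0.128 -0.248  0.542 -0.    -0.    -0.   ]
```

>>> move_arm(moves=[[-0.128,-0.248,0,0,0,0,0.3],[-0.128,-0.248,0.15,0,0,0,0.3],[-0.128,-0.248,0.35,0,0,0,0.3],[-0.128,-0.248,0.442,0,0,0,0.3],[-0.128,-0.248,0.442,0,0,0,0.3],[-0.128,-0.248,0.442,0,0,0,0.3]])

```text
time_s: 22.3
ee_pos: [581.5, 170.3, 149.3]
tool_rot: [[0.817, -0.577, -0.001], [-0.577, -0.817, -0.001], [-0.001, 0.002, -1.0]]
ft_force: [0.7, -0.1, -2.0]
finger_gap: 43.4
```

Run:
```python
from path import *
setC(*apply([-.128,-.248,.442,0,0,0]));o=chk()
T=474.8*u-377.5*yb
print(np.array(o["ee_pos"])-T, (np.array(o["ee_pos"])-T)@u)
for n in ("top","scene"):
    f=grab_frame(n); a=f["img"]
    a=a[90:210,200:340] if n=="top" else a[110:220,240:380]
    cv2.imwrite(f"pics/{n}17.png",cv2.resize(a,None,fx=5,fy=5,interpolation=cv2.INTER_CUBIC)[:600])
```

```text
t 22.3 pos [581.548 170.292 149.325] err [-0.182 -1.521 -0.69 ] rot err deg [-0.09  -0.041  0.008] F [ 0.662 -0.11  -2.047] T [0.018 0.117 0.025] gap 43.4 J [ 0.17   0.368  1.546 -0.001  1.229  2.356]
[ -0.177  -1.574 149.325] -1.390182340205044
```

View pics/scene17.png

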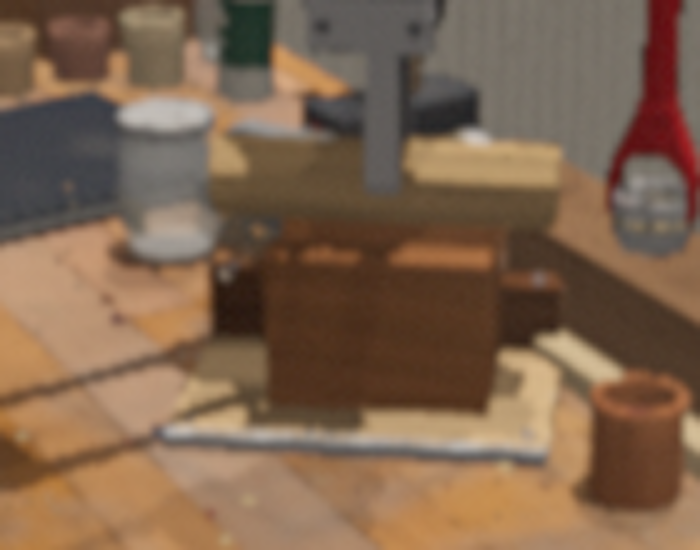

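View pics/top17.png

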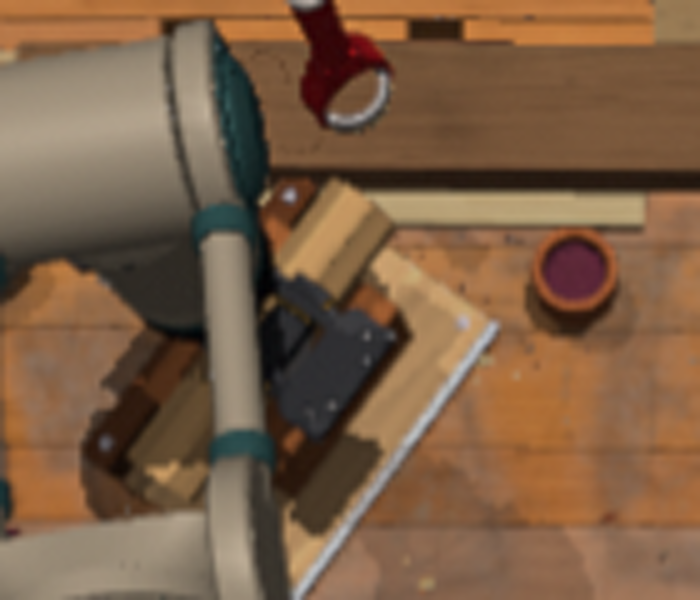

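>>> move_arm(moves=[[0,-0.015,0.05,0,0,0,0.3],[0,-0.015,0.1,0,0,0,0.3],[0,-0.015,0.12,0,0,0,0.3],[0,-0.015,0.13,0,0,0,0.3],[0,-0.015,0.135,0,0,0,0.3],[0,-0.015,0.135,0,0,0,0.3]])

```text
time_s: 23.0
ee_pos: [583.1, 173.7, 129.8]
tool_rot: [[0.817, -0.577, 0.0], [-0.577, -0.817, 0.0], [0.0, -0.0, -1.0]]
ft_force: [0.4, 0.0, -1.8]
finger_gap: 43.6
```

Run:
```python
from path import *
setC(*apply([0,-.015,.135,0,0,0]));o=chk()
T=474.8*u-377.5*yb
print((np.array(o["ee_pos"])-T)@u)
```

```text
t 23.0 pos [583.059 173.726 129.804] err [0.031 0.075 0.04 ] rot err deg [ 0.006  0.003 -0.013] F [ 0.386  0.014 -1.837] T [0.06  0.122 0.06 ] gap 43.6 J [0.175 0.386 1.57  0.    1.186 2.36 ]
2.2887002756108394
```

>>> move_arm(moves=[[0,0.007,0,0,0,0,0.3],[0,0.007,0.007,0,0,0,0.3],[0,0.007,0.013,0,0,0,0.3],[0,0.007,0.013,0,0,0,0.3]])

```text
time_s: 23.4
ee_pos: [582.5, 172.6, 128.5]
tool_rot: [[0.817, -0.577, 0.001], [-0.577, -0.817, -0.0], [0.001, -0.0, -1.0]]
ft_force: [-0.8, 0.4, 2.6]
finger_gap: 44.0
```

>>> move_arm(moves=[[0,0,0.007,0,0,0,0.3],[0,0,0.013,0,0,0,0.3],[0,0,0.013,0,0,0,0.3]])

```text
time_s: 23.7
ee_pos: [582.6, 172.7, 128.5]
tool_rot: [[0.817, -0.577, 0.002], [-0.577, -0.817, -0.0], [0.001, -0.001, -1.0]]
ft_force: [-5.0, -1.8, 11.8]
finger_gap: 43.8
```

>>> move_arm(moves=[[0,0.005,-0.01,0,0,0,0.3],[0,0.005,-0.01,0,0,0,0.45],[0,0.005,-0.01,0,0,0,0.6],[0,0.005,-0.01,0,0,0,0.65],[0,0.005,-0.01,0,0,0,0.65]])

```text
time_s: 24.2
ee_pos: [582.0, 172.3, 126.9]
tool_rot: [[0.817, -0.577, -0.0], [-0.577, -0.817, 0.0], [-0.0, 0.0, -1.0]]
ft_force: [0.2, 0.4, 1.0]
finger_gap: 61.0
```

>>> move_arm(moves=[[0,0.005,-0.1,0,0,0,0.65],[0,0.005,-0.3,0,0,0,0.65],[0,0.3,-0.6,0,0,0,0.65],[0,0.7,-0.8,0,0,0,0.65],[0,1,-0.8,0,0,0,0.65],[0,1,-0.8,0,0,0,0.65],[0,1,-0.8,0,0,0,0.65],[0,1,-0.8,0,0,0,0.65]])

```text
time_s: 25.0
ee_pos: [495.9, 49.8, 247.4]
tool_rot: [[0.816, -0.578, 0.001], [-0.578, -0.816, 0.001], [0.0, -0.001, -1.0]]
ft_force: [-0.1, 0.2, 0.1]
finger_gap: 61.4
```

>>> move_arm(moves=[[0.5,1,0,0,0,0,0.65],[0.5,1,0,0,0,0,0.65],[0.5,1,0,0,0,0,0.65],[0.5,1,0,0,0,0,0.65],[0.5,1,0,0,0,0,0.65],[0.5,1,0,0,0,0,0.65]])

```text
time_s: 25.6
ee_pos: [471.0, -115.2, 246.6]
tool_rot: [[0.817, -0.577, -0.001], [-0.577, -0.817, 0.002], [-0.002, -0.001, -1.0]]
ft_force: [0.9, -0.2, 0.4]
finger_gap: 61.1
```

Run:
```python
from path import *
o=get_obs();print(o["time_s"],o["ee_pos"],o["ft_force"],o["joint_pos"])
for n in ("top","scene"):
    f=grab_frame(n); a=f["img"]
    a=a[90:210,200:340] if n=="top" else a[110:220,240:380]
    cv2.imwrite(f"pics/{n}18.png",cv2.resize(a,None,fx=5,fy=5,interpolation=cv2.INTER_CUBIC)[:600])
    cv2.imwrite(f"pics/{n}18f.png",f["img"])
```

```text
25.6 [ 471.014 -115.211  246.585] [ 0.872 -0.177  0.369] [-0.385  0.124  1.636  0.001  1.382  1.8  ]
```

View pics/scene18.png

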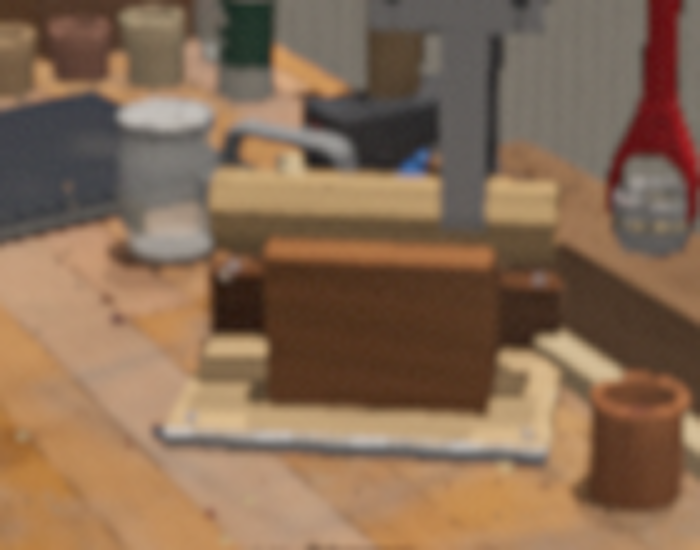

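View pics/top18.png

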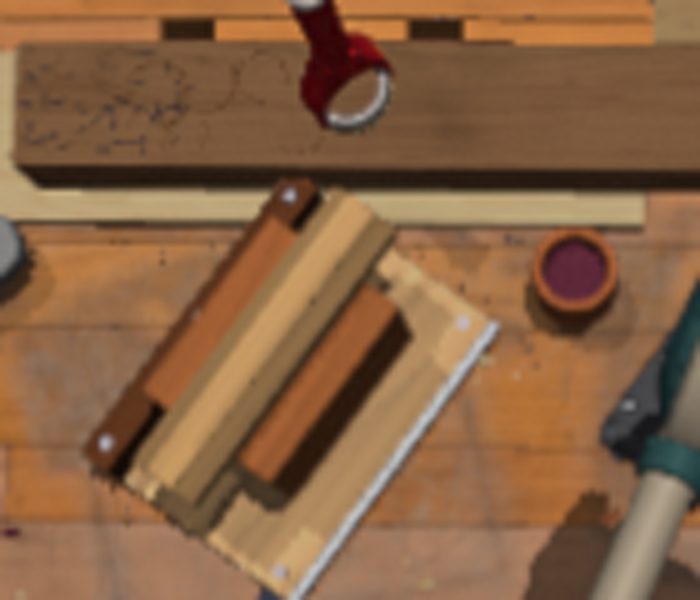

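Run:
```python
from path import *
f=grab_frame("top")
B=plane(f,unz([(334,190),(367,205),(187,490),(150,468)],(200,90),5),135);a=(B[0]+B[1])/2;b=(B[2]+B[3])/2;d=b-a
print("blank",B.mean(0)@u-388.5,B.mean(0)@yb,np.linalg.norm(d),np.arctan2(d[1],d[0]))
B=plane(f,unz([(408,315),(272,488),(145,386),(274,216)],(200,90),5),106)
for q in B: print("block",q@u-388.5,q@yb)
d=B[1]-B[0];print(np.arctan2(d[1],d[0])); d=B[2]-B[3];print(np.arctan2(d[1],d[0]))
E=plane(f,unz([(497,325),(297,598)],(200,90),5),10);d=E[1]-E[0];print("edge",E@u-388.5,np.arctan2(d[1],d[0]))
```

```text
blank 87.90817691215955 -377.1692805512986 193.65030278358188 2.592708349584535
block 31.759077512135775 -440.3369892906038
block 36.13085292479434 -310.8845762585432
block 133.4286129164052 -315.7603378808568
block 131.96719834511157 -442.20279184379046
2.4960378634103244
2.518238899239103
edge [1.016 1.431] 2.527861517727842
```

View pics/top18f.png

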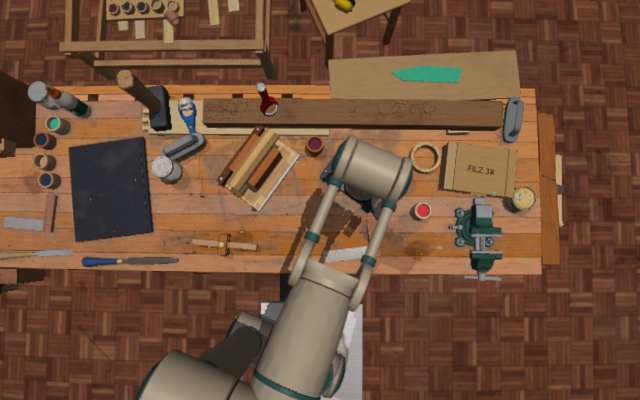

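Run:
```python
import cv2
a=cv2.imread("pics/top18f.png")[122:196,212:290]; cv2.imwrite("pics/z19.png",cv2.resize(a,None,fx=8,fy=8,interpolation=cv2.INTER_CUBIC))
```

```text
(no output)
```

View pics/z19.png

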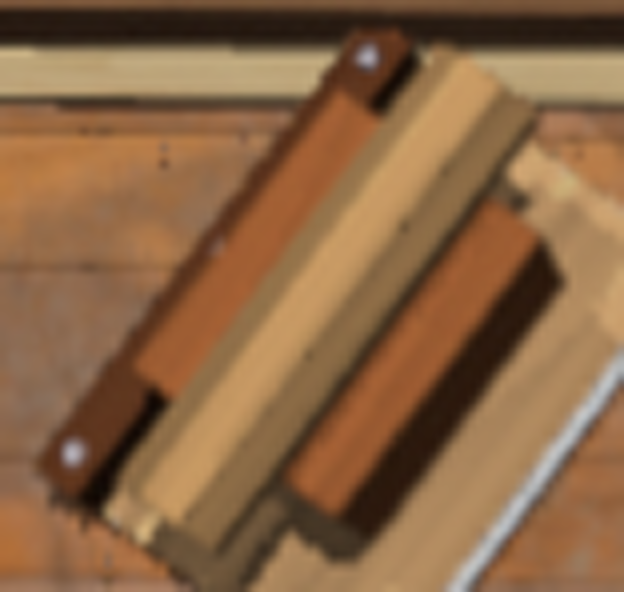

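Run:
```python
from path import *
f=grab_frame("top")
def L(p,z,n):
    B=plane(f,unz(p,(212,122),8),z);d=B[1]-B[0];print(n,"ang",np.arctan2(d[1],d[0]),"u",B@u-388.5,"y",B@yb)
L([(452,58),(143,490)],135,"flat L");L([(502,90),(187,522)],135,"flat R")
L([(545,237),(335,515)],106,"front");L([(340,92),(135,370)],106,"rear")
L([(492,203),(288,482)],106,"V front mouth/occl");L([(622,370),(460,592)],10,"board edge")
L([(367,57),(72,453)],55,"screws")
g=cv2.imread("pics/top18f.png")
hsv=cv2.cvtColor(g,cv2.COLOR_BGR2HSV)[122:196,212:290]
for nm,lo,hi in (("flat",(12,80,185),(25,160,255)),("wood",(5,140,130),(14,255,200))):
    m=cv2.inRange(hsv,lo,hi);cs=sorted(cv2.findContours(m,0,1)[-2],key=cv2.contourArea)[-3:]
    for c in cs:
        vx,vy,x,y=cv2.fitLine(np.argwhere(cv2.drawContours(np.zeros_like(m),[c],-1,1,-1))[:,::-1].astype(np.float32),2,0,.01,.01).ravel()
        r=np.array([x,y])+[212,122];q=[r-20*np.array([vx,vy]),r+20*np.array([vx,vy])]
        B=plane(f,q,135 if nm=="flat" else 106);d=B[1]-B[0];print(nm,cv2.contourArea(c),np.arctan2(d[1],d[0])%np.pi,B.mean(0)@u-388.5,B.mean(0)@yb)
```

```text
flat L ang 2.5455096371665604 u [98.374 95.362] y [-471.731 -280.036]
flat R ang 2.535161695021497 u [76.562 75.528] y [-472.724 -280.019]
front ang 2.5158047969721884 u [37.899 39.694] y [-441.154 -312.917]
rear ang 2.532167284043248 u [132.314 132.01 ] y [-440.981 -313.063]
V front mouth/occl ang 2.5327057973807454 u [61.413 61.042] y [-440.051 -312.636]
board edge ang 2.5297508461647538 u [1.099 1.104] y [-425.49  -316.725]
screws ang 2.526973437778707 u [146.458 146.995] y [-463.34  -272.943]
flat 36.5 0.981889293542288 35.12636738462311 -457.3583517380193
flat 109.0 1.5737907468434955 182.73181931069644 -405.92349816482545
flat 325.0 2.4480889303049658 84.12484314765129 -396.43213189307187
wood 202.0 1.799892959615733 195.35216887953266 -365.9098953509001
wood 251.0 2.5328655799967064 122.80596997825717 -376.80920329645454
wood 257.5 2.525822620410129 51.02186106120001 -377.8905031780356
```

Run:
```python
from bench import *
print(finish_job());
```

```text
the job is handed in; nothing more can be done
None
```

I tipped the V-block onto the drilling board and pushed it back against the fence. The blank is now lying in the deep V, let go of. I handed the job in at about 26 s of the 70 s allowed; no verdict was reported.

**Tipping:** I slid the block about 39 mm to the board's front edge until the force rose, to about 50 N. Then I tipped it with the shut fingertips kept in the V all the way down, holding it back past its balance point. It did not topple. The fingertips ran 3 to 5 mm above my planned path, so the foot probably pivoted on the edge rather than sliding back. When I pressed it flat, the force at the end was about 48 N.

**Against the fence:** I pushed the front face with both open fingers until it stopped moving, with a final force of about 40 N.

**Last checks from the top camera:**

| Check | Measured | Wanted |
|---|---|---|
| Block angle to the board | 2.516–2.533 rad, board 2.530 | within 0.06 rad |
| Block sideways from mid-board | about 8 mm | within 50 mm |
| Blank angle to the block | about 0.01–0.02 rad | below 0.07 rad |
| Blank lengthwise from the block's middle | about 1 mm | within 30 mm |
| Blank sideways from the V line | about 1 mm | within 4 mm |

- **Disagreements:** My first, coarser reading put the blank about 0.08 rad out of line, and a closer zoom gave the figure in the table. An automatic colour fit on the blank's top also disagreed, and I put that down to a partial mask.
- **Gap to the fence:** Different readings gave anything from 1 to 4 mm, which is inside the 5 mm limit but close to it. The push stopping dead against the fence suggests the gap is at the small end.
- **Not measured directly:** I did not measure how deep the blank sits. Contact came within about 1 mm of the expected height, and it looked level afterwards.
- **Bystanders:** In the last pictures the marking gauge, the two cups and the visible part of the try square look where they were. I did not measure them, and the arm hid part of the square.

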